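# Interleave and latch a case of lens blanks

### The job

Finish packing the transit case: lay the separator sheet flat on the two glass lens blanks already in it, put the two blanks from the job tray on the sheet, one squarely above each lower blank, then set the lid on top and slide both end latches fully home over it. The blanks are glass: set them down rather than drop them, and never let a new one touch a lower one. Leave the cleaner bottle, the spectacle case and the thickness gauge where they are.

Things in the scene. Friction and masses are not known exactly. Their poses are not given: they have to be found in the camera images.
- case: Grey plastic transit case, fixed. Origin: centre of its underside; x across, y along, z up. Base 96 (x) x 160 (y) mm, floor at 6 mm. End walls (inner faces y = +-72 mm) and four corner posts (inner faces x = +-36 mm, from |y| = 54 mm to the end walls), all 8 mm thick and 45.5 mm high; between the posts the long sides are open for fingers. Latch housings, 44 mm wide, reach out to |y| = 122 mm.
- case_floor (a point): Centre of the case's inner floor, 6 mm above its underside, axes as the case. The finished stack, heights of undersides above the case's underside: lower blanks 6 mm, separator 20, upper blanks 24, lid 38. A floor rib 5 mm high parts the lower blanks. Guides and a strap over the latch bolts reach 55 mm.
- lower_l: Glass lens blank of the bottom layer, a near-flat brown disc 60 mm in diameter, 14 mm thick, 0.1 kg, loose, lying in the case near y = +33 mm. Origin: centre of its underside.
- lower_r: The other blank of the bottom layer, near y = -33 mm in the case. Same disc, same origin.
- separator: Stiff board separator sheet, 62 (x) x 134 (y) x 4 mm, about 35 g, lying flat on the counter to the robot's right. Origin: centre of its underside. Its long side goes along the case's long side (either way round), 5 mm play all round. It can be gripped across its 62 mm width with the fingertips just above the counter.
- blank_a: One of the two glass blanks to add: brown disc 60 mm in diameter, 14 mm thick, lying flat in the job tray, round edge to be gripped. Origin: centre of its underside.
- blank_b: The other blank to add, same disc, same origin. Either may go on either side.
- tray: Grey open job tray fixed to the counter to the robot's left, 200 (x) x 140 (y) mm, floor 3 mm thick, walls 3 mm thick and 23 mm high. Origin: centre of its underside. The two new blanks lie on its centre line, about 45 mm either side of the centre along x.
- lid: Lift-off lid, grey plate 62 (x) x 134 (y) x 6 mm, about 0.11 kg, with a black bar handle along y on top: bar 12 mm thick (x), 80 mm long, 18 to 32 mm above the lid's underside, on two feet. Lies on the counter to the robot's right, handle up. Origin: centre of its underside. It goes lengthwise into the case (either way round) and rests on the upper blanks.
- latch_l (a joint): Slide latch on the case's +y end, in m: 0 open (drawn out), 0.018 fully home, bolt pushed inwards (towards the case's middle) over the lid's end. Spring friction of about 2 N grips the bolt anywhere along its way, so it stays where it is left; at either end it meets a hard stop.
- latch_l_tab (a point): Top centre of that latch's black thumb tab, 20 (case x) x 12 (case y) mm, upright, its top 70 mm and its foot 52 mm above the case's underside; at y = +105.5 mm in the case when open, +87.5 mm when home. Push its outer face inwards or pinch it.
- latch_r (a joint): The same slide latch on the case's -y end: 0 open, 0.018 home, moves towards +y of the case.
- latch_r_tab (a point): Top centre of the thumb tab of that latch; at y = -105.5 mm in the case when open, -87.5 mm when home.
- cleaner: Bystander: upright bottle of lens cleaner, 48 mm in diameter, 150 mm high, beyond the case. Origin: centre of its underside.
- spec_case: Bystander: closed black hard spectacle case, 60 x 160 x 35 mm, beyond the case. Origin: centre of its underside.
- gauge: Bystander: steel lens-thickness gauge, a dial 56 mm across with two arms, 140 mm long, lying on the robot's side of the case. Origin: under the dial's centre.
There are look-alikes about, which are no part of the job. Leave any purple or yellow look-alike of the blank_b alone. Leave any red look-alike of the blank_a alone.

How it is judged:
On the way, in this order (a step that is already met when the one before it is completed fails the run):
1. the separator lies flat on the two lower blanks, let go (z of separator in the frame of case_floor between 0.012 and 0.016 m and angle between the z axis of separator and the z axis of case_floor, either way round below 0.05 rad and horizontal distance between separator and case_floor below 0.008 m and angle between the y axis of separator and the y axis of case_floor, either way round below 0.1 rad and contact force between the fingers and separator below 0.1 N), for 0.2 s.
2. both new blanks lie flat on the separator, one above each lower blank, let go (z of separator in the frame of case_floor between 0.012 and 0.016 m and angle between the z axis of each of separator, blank_a, blank_b and the z axis of case_floor, either way round below 0.05 rad and horizontal distance between separator and case_floor below 0.008 m and angle between the y axis of separator and the y axis of case_floor, either way round below 0.1 rad and z of blank_a in the frame of case_floor between 0.016 and 0.02 m and z of blank_b in the frame of case_floor between 0.016 and 0.02 m and ((horizontal distance between blank_a and lower_l below 0.008 m and horizontal distance between blank_b and lower_r below 0.008 m) or (horizontal distance between blank_a and lower_r below 0.008 m and horizontal distance between blank_b and lower_l below 0.008 m)) and contact force between the fingers and blank_a below 0.1 N and contact force between the fingers and blank_b below 0.1 N), for 0.2 s.
3. the lid lies flat on the upper blanks, let go (z of separator in the frame of case_floor between 0.012 and 0.016 m and angle between the z axis of each of separator, blank_a, blank_b, lid and the z axis of case_floor, either way round below 0.05 rad and horizontal distance between each of separator, lid and case_floor below 0.008 m and angle between the y axis of each of separator, lid and the y axis of case_floor, either way round below 0.1 rad and z of blank_a in the frame of case_floor between 0.016 and 0.02 m and z of blank_b in the frame of case_floor between 0.016 and 0.02 m and ((horizontal distance between blank_a and lower_l below 0.008 m and horizontal distance between blank_b and lower_r below 0.008 m) or (horizontal distance between blank_a and lower_r below 0.008 m and horizontal distance between blank_b and lower_l below 0.008 m)) and z of lid in the frame of case_floor between 0.03 and 0.034 m and contact force between the fingers and lid below 0.1 N), for 0.2 s.
4. both latches are home over the lid (z of lid in the frame of case_floor between 0.03 and 0.034 m and angle between the z axis of lid and the z axis of case_floor, either way round below 0.05 rad and horizontal distance between lid and case_floor below 0.008 m and angle between the y axis of lid and the y axis of case_floor, either way round below 0.1 rad and value of joint each of latch_l, latch_r above 0.0155 m), for 0.2 s.
At the end, for the whole second after the job is handed in: Lower blanks within 8 mm of their places; separator, new blanks, lid stacked flat on them in that order, each within 2 mm of its height and 8 mm of centre (a new blank: of the lower one under it), sheet and lid within 0.1 rad of the case; both latches past 0.0155 m; all at rest (all of step 4 and x of lower_l in the frame of case_floor between -0.008 and 0.008 m and y of lower_l in the frame of case_floor between 0.025 and 0.041 m and z of lower_l in the frame of case_floor between -0.002 and 0.002 m and angle between the z axis of each of lower_l, lower_r, separator, blank_a, blank_b and the z axis of case_floor, either way round below 0.05 rad and x of lower_r in the frame of case_floor between -0.008 and 0.008 m and y of lower_r in the frame of case_floor between -0.041 and -0.025 m and z of lower_r in the frame of case_floor between -0.002 and 0.002 m and z of separator in the frame of case_floor between 0.012 and 0.016 m and horizontal distance between separator and case_floor below 0.008 m and angle between the y axis of separator and the y axis of case_floor, either way round below 0.1 rad and z of blank_a in the frame of case_floor between 0.016 and 0.02 m and z of blank_b in the frame of case_floor between 0.016 and 0.02 m and ((horizontal distance between blank_a and lower_l below 0.008 m and horizontal distance between blank_b and lower_r below 0.008 m) or (horizontal distance between blank_a and lower_r below 0.008 m and horizontal distance between blank_b and lower_l below 0.008 m)) and linear speed of each of separator, blank_a, blank_b, lid, lower_l, lower_r below 0.02 m/s); the robot touches nothing.
It fails at once if a new glass blank is dropped (it falls, untouched by the fingers, faster than 0.5 m/s: about 13 mm of free fall) ((contact force between the fingers and blank_a below 0.1 N and linear speed of blank_a above 0.5 m/s) or (contact force between the fingers and blank_b below 0.1 N and linear speed of blank_b above 0.5 m/s)).
It fails at once if a new blank touches a lower blank (contact force between any of blank_a, blank_b and lower_l above 0.5 N or contact force between any of blank_a, blank_b and lower_r above 0.5 N).
It fails at once if the bottle, the spectacle case or the gauge is moved more than 20 mm (distance of any of cleaner, spec_case, gauge from where it was at the start of the episode above 0.02 m).
It also fails if it takes over 72 s, if anything falls off the work surface, if the arm or the gripper's body presses on something with over 40 N, if the wrist force passes 120 N, or if a joint passes its speed limit or range.

### The arm

A 7-joint arm with a two-finger parallel gripper is mounted at the origin on the work surface. World frame = base frame: x ahead of the robot, y to its left, z up, the work surface at z = 0. Lengths are in m, angles in rad, forces in N, time in s.
With the tool pointing down it reaches from about 0.425 to 0.875 m from the base axis. Payload 4.7 kg.
Tool frame: the origin (TCP) lies between the finger pads; the fingertips stand 11 mm ahead of it and the grasp point (between the pads) lies 8 mm behind it; z points along the fingers, y is the line along which they close (so a half turn about z gives the same grasp; the last joint's range is limited). The gripper opens to 87 mm and grips with 3 to 60 N. Pads are 19 mm wide; open, the fingers measure 117 mm over their backs; the gripper's body (75 mm by 190 mm) begins 51 mm behind the grasp point.
Start: joints at [1.163, 0.321, -0.07, 1.45, 0.023, 1.371, -0.057], TCP at [0.266, -0.593, 0.234] pointing down, gripper open.
Joint ranges: [-2.86, 2.86], [-0.3, 2.09], [-1.38, 1.24], [0.06, 2.45], [-1.56, 4.7], [0.09, 2.05], [-2.69, 2.69]. Speed limits (rad/s): [2.57, 2.57, 3.14, 3.14, 3.14, 3.14, 3.14].

### API

Orientations are given as a rotation vector (axis times angle).
In Python, from bench import ctrl gives the robot as it stands. The module is installed in compiled form; this text tells all that it offers.
- The arm moves only by the shell command python3 -m inch 'ROWS' [FORCE]. ROWS is JSON, a list of rows, each an object with "slide": the shift along the tool's x, y, z scaled (see below), a list of three; "angular": the turn, a rotation vector about the tool's x, y, z scaled (see below), a list of three; "claw": the opening, from -1 (shut) to 1 (fully open). In form: [{"slide": [tx, ty, tz], "angular": [rx, ry, rz], "claw": claw}, ...]. A call has 1 to 10 rows; each row is the pose to reach, as a shift and turn from the pose commanded when the call began, along the tool's axes at that moment; what a row does not reach only later rows make up. The controller multiplies each number of a shift by 0.25 m and each number of a turn by 30 degrees. A row lasts 1/10 s, in which the tool goes at most 50 mm and 8.59 degrees, less where a joint would pass 70% of its speed; a pose out of reach is approached as far as the arm can. A call with a number of a shift or a turn outside -1 to 1 is refused whole. A call with a gripper value outside its range is refused whole. The fingers move at their own pace and stop on an object; FORCE is the grip in N (left out, the last holds). Time passes only in rows, so rows that repeat a pose let the fingers close. It gives the time, the measured TCP pose, the force, the opening and the grip force at its end, in the units of the state.
- ctrl.get_state(): the state, without advancing time (a new reading comes with each control period).
- ctrl.get_image(name): name is "scene" or "top" or "wrist"; returns a dict with "color" (400x640x3 uint8, red, green, blue), "depth" (400x640 float32, m along the optical axis (not along the pixel's ray), 0 where there is no reading), "camera_matrix" (3x3 intrinsics, pixels), "dist_coeffs" ([k1, k2, p1, p2, k3] as OpenCV has them; the pictures are not rectified), "extrinsics" (4x4, takes a point from camera to world coordinates); the wrist camera has in their place "tool_from_camera" (4x4, takes a point from camera to tool coordinates, whose origin is the TCP and whose axes are the flange's). Camera axes: x right, y up, looking along -z (the intrinsics and any distortion apply to the point x, -y, -z); pixel columns grow to the right and rows downward; lengths in m; the calibration is good to about 2 mm. A picture is of the moment at which its call begins: read the wrist's pose just before it.
- ctrl.close_job(): hands the job in; it is judged then, once.
Trained networks look in the newest picture that a camera, given by its name, has taken for a name from the list of things; names that differ only in an ending like _2 or _b are one class to them, and where a whole thing is asked for, a point or a joint stands for the part that bears it (a point fixed in the world has none). Each returns a list of dicts, best first, with "confidence" (0 to 1); they miss things now and then, are a little off and sometimes report something else, mostly with a low value. They report only what shows in the picture. A call takes as long as a camera call. They do not tell look-alikes from the thing itself.
- ctrl.find_in(query, camera): "bbox" ([centre column, centre row, width, height] in pixels, round what is visible of it).
- ctrl.outline_of(query, camera): "mask" (400x640 bool, what is visible of it) and "bbox" ([centre column, centre row, width, height] in pixels, round what is visible of it).
The state is a dict: "time": time; "joint_positions": joint angles; "qd": joint speeds; "joint_torque": joint torques, N m; "position": TCP position; "tool_rot": TCP orientation; "ft_force": force on the tool from outside, world axes, zero at the start; "torque": the same for the moment, N m; "grip_width": opening from 0.0 (shut) to 1.0 (fully open); "grip_force": force on a finger pad.
Only numpy, scipy, OpenCV 4.12 (cv2) and the standard library are available. Lean on these libraries where they do the work, as an engineer would, in place of code of your own. Each camera call takes 0.05 s, during which the arm holds its last target. There are 200 camera calls.

## Working session

There is one attempt and no reset: what is moved stays moved. The work goes in short steps, Python scripts to look and compute and a shell command to move; the robot and the scene stay as the last step left them, time stands still between calls to the robot, and variables do not carry over. Pictures are saved under pics/ and viewed, at most 10 in all, crops included, and the job is handed in when it is done.

```bash
mkdir -p pics; cat > h.py <<'E'
import numpy as np, cv2
from bench import ctrl
from scipy.spatial.transform import Rotation as R
def snap(cam):
    s=ctrl.get_state(); im=ctrl.get_image(cam)
    if cam=="wrist":
        T=np.eye(4);T[:3,:3]=R.from_rotvec(s["tool_rot"]).as_matrix();T[:3,3]=s["position"]
        im["T"]=T@np.array(im["tool_from_camera"])
    else: im["T"]=np.array(im["extrinsics"])
    return im
def save(im,n,crop=None,scale=1):
    c=im["color"][:,:,::-1]
    if crop: c=c[crop[1]:crop[3],crop[0]:crop[2]]
    cv2.imwrite("pics/"+n+".png",cv2.resize(c,None,fx=scale,fy=scale,interpolation=cv2.INTER_CUBIC))
def rays(im,uv):
    K=np.array(im["camera_matrix"]);p=cv2.undistortPoints(np.array(uv,float).reshape(-1,1,2),K,np.array(im["dist_coeffs"])).reshape(-1,2)
    return np.c_[p[:,0],-p[:,1],-np.ones(len(p))]
def at_z(im,uv,z):
    d=rays(im,uv)@im["T"][:3,:3].T;o=im["T"][:3,3]
    return o+d*((z-o[2])/d[:,2])[:,None]
def cloud(im,mask):
    v,u=np.nonzero(mask&(im["depth"]>0));P=rays(im,np.c_[u,v])*im["depth"][v,u][:,None]
    return P@im["T"][:3,:3].T+im["T"][:3,3],np.c_[u,v]
def st():
    s=ctrl.get_state();print("t",round(s["time"],2),"p",np.round(s["position"],4),"rv",np.round(s["tool_rot"],3),"f",np.round(s["ft_force"],1),"w",round(s["grip_width"],3),"gf",s["grip_force"]);return s
E
python3 - <<'E'
from h import *
s=st()
print(np.round(R.from_rotvec(s["tool_rot"]).as_matrix(),3))
for cam in("top","scene"):
    im=snap(cam);save(im,cam+"0")
    for q in["case","lower_l","separator","blank_a","tray","lid","latch_l_tab","cleaner","spec_case","gauge"]:
        for r in ctrl.outline_of(q,cam)[:6]:
            P,_=cloud(im,r["mask"]); 
            m=np.median(P,0) if len(P) else np.zeros(3)
            print(cam,q,round(r["confidence"],2),np.round(r["bbox"]),np.round(m,3))
E
```

```text
t 0.0 p [ 0.2658 -0.5926  0.2324] rv [-3.07e+00 -6.57e-01  1.00e-03] f [-0.8  0.6 -1.2] w 1.0 gf 0.0
[[ 0.912  0.409 -0.001]
 [ 0.409 -0.912  0.002]
 [-0.    -0.002 -1.   ]]
top case 0.57 [341. 211.  86.  43.] [0.539 0.019 0.014]
top lower_l 0.84 [351. 214.  21.  15.] [ 0.53  -0.013  0.022]
top lower_l 0.77 [330. 210.  16.  21.] [0.543 0.051 0.022]
top separator 0.96 [443. 248.  45.  24.] [ 0.43  -0.283  0.006]
top blank_a 0.79 [231. 286.  22.  22.] [0.328 0.335 0.016]
top blank_a 0.7 [190. 182.  21.  18.] [0.627 0.462 0.016]
top blank_a 0.64 [239. 242.  21.  21.] [0.458 0.314 0.018]
top blank_a 0.61 [233. 210.  21.  19.] [0.543 0.326 0.018]
top blank_a 0.57 [188. 228.  22.  21.] [0.488 0.464 0.015]
top tray 0.87 [234. 224.  56.  75.] [0.499 0.325 0.006]
top lid 0.56 [442. 194.  47.  30.] [ 0.592 -0.28   0.008]
top latch_l_tab 0.41 [311. 201.  15.  11.] [0.558 0.111 0.055]
top cleaner 0.76 [277. 135.  20.  31.] [0.748 0.195 0.1  ]
top spec_case 0.63 [350. 128.  55.  25.] [ 0.79  -0.019  0.036]
top gauge 0.6 [347. 264.  49.  26.] [ 0.393 -0.032  0.012]
top gauge 0.32 [328. 208.  16.  
[... 436 characters left out ...]
[0.46  0.308 0.017]
scene blank_a 0.63 [357. 116.  21.  15.] [0.49  0.46  0.015]
scene blank_a 0.55 [356. 152.  18.  19.] [0.546 0.322 0.017]
scene tray 0.67 [340. 147.  78.  54.] [0.499 0.325 0.005]
scene lid 0.89 [255. 348.  59.  69.] [ 0.597 -0.289  0.007]
scene lid 0.27 [326. 194.  13.  17.] [0.56  0.11  0.055]
scene latch_l_tab 0.65 [324. 196.  12.   9.] [0.559 0.11  0.055]
scene latch_l_tab 0.28 [392. 285.  49.  67.] [ 0.794 -0.032  0.034]
scene cleaner 0.61 [409. 196.  26.  44.] [0.76  0.18  0.086]
scene spec_case 0.56 [391. 283.  50.  68.] [ 0.795 -0.031  0.034]
scene gauge 0.77 [245. 218.  39.  44.] [ 0.396 -0.033  0.011]
scene gauge 0.39 [272. 249.  20.  16.] [ 0.518 -0.088  0.055]
```

View pics/top0.png

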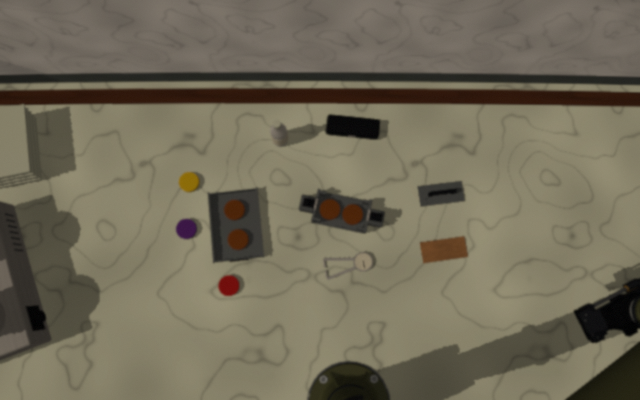

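```bash
python3 - <<'E'
from h import *
im=snap("top"); save(im,"trayclose",(160,160,260,310),4)
def rect(q,zc,zlo,zhi,cam):
    im=snap(cam)
    r=ctrl.outline_of(q,cam)[0]; P,uv=cloud(im,r["mask"])
    k=(P[:,2]>zlo)&(P[:,2]<zhi)
    Q=at_z(im,uv[k],zc)[:,:2] if q!="case" else P[k][:,:2]
    c,sz,a=cv2.minAreaRect((Q*1000).astype(np.float32)); print(cam,q,np.round(c,1),np.round(sz,1),round(a,1),len(Q))
for cam in("top","scene"):
    rect("separator",.004,-.01,.02,cam); rect("lid",.006,-.01,.013,cam)
    # circles
    im=snap(cam)
    for q,z in(("blank_a",.017),("lower_l",.02)):
        for r in ctrl.outline_of(q,cam)[:6]:
            P,uv=cloud(im,r["mask"]); Q=at_z(im,uv,z)[:,:2]
            (c,rad)=cv2.minEnclosingCircle((Q*1000).astype(np.float32))
            print(cam,q,np.round(c,1),round(rad,1),np.round(np.median(im["color"][uv[:,1],uv[:,0]],0)))
    # case: tall points (z 40-50) near (0.54,0.015)
    P,uv=cloud(im,np.ones((400,640),bool))
    k=(abs(P[:,0]-.54)<.12)&(abs(P[:,1]-.015)<.16)
    for a,b in((.038,.048),(.05,.06),(.062,.08)):
        Q=P[k&(P[:,2]>a)&(P[:,2]<b)]
        c,sz,an=cv2.minAreaRect((Q[:,:2]*1000).astype(np.float32));print(cam,"case z",a,b,len(Q),np.round(c,1),np.round(sz,1),round(an,1),np.round(Q.mean(0),3))
E
```

```text
top separator [ 429.  -281.8] [ 63.5 133.6] 8.1 914
top lid [ 595.7 -283.3] [ 66.9 138.4] 5.8 798
top blank_a [458.5 314.9] 30.5 [76. 37. 11.]
top blank_a [627.8 461.7] 32.0 [139. 107.  11.]
top blank_a [543.9 327.6] 30.2 [74. 36. 10.]
top blank_a [328.1 334.1] 30.0 [114.  16.  13.]
top blank_a [488.1 464. ] 31.0 [60. 25. 70.]
top lower_l [529.  -14.9] 31.3 [75. 37. 10.]
top lower_l [545.   50.4] 28.5 [75. 36. 10.]
top case z 0.038 0.048 257 [537.9  16.6] [244.1  94.8] 78.4 [0.536 0.01  0.045]
top case z 0.05 0.06 293 [536.5  17.1] [240.8  85.1] 79.1 [0.539 0.02  0.054]
top case z 0.062 0.08 71 [536.4  15.8] [220.3  23.9] 78.3 [0.537 0.014 0.071]
scene separator [ 425.8 -283.4] [ 63.6 133.9] 8.5 1505
scene lid [ 593.7 -282.6] [ 63.1 135.3] 6.8 1524
scene blank_a [461.2 310.6] 35.1 [117.  78.  42.]
scene blank_a [547.2 320.6] 36.2 [122.  82.  47.]
scene blank_a [331.1 331.2] 34.9 [144.  50.  42.]
scene blank_a [628.4 454.8] 33.3 [169. 146.  41.]
scene blank_a [492.5 457.5] 36.6 [103.  64. 111.]
scene lower_l [548.8  49.3] 35.8 [110.  71.  37.]
scene lower_l [531.  -17.7] 31.3 [109.  69.  37.]
scene case z 0.038 0.048 470 [537.7  14.3] [243.4  96.2] 78.1 [0.542 0.001 0.044]
scene case z 0.05 0.06 333 [530.3  16.6] [242.3  51.3] 78.1 [0.537 0.003 0.053]
scene case z 0.062 0.08 98 [538.   13.3] [220.5  20.3] 77.7 [0.537 0.004 0.069]
```

View pics/trayclose.png

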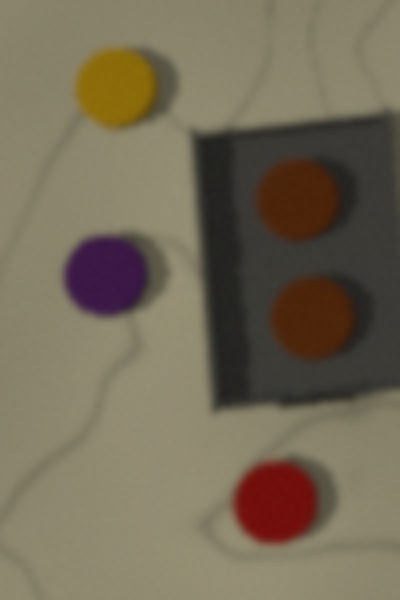

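The tray crop shows the two brown blanks at top-image pixels (233,210) and (239,242). The look-alikes are red (229,285), purple (187,228) and yellow (190,181). I'll take the two brown discs inside the tray. The case is near (0.537, 0.015), with its y axis at about 78.3°. I'll start with the separator.

```bash
cat >> h.py <<'E'
def plan(xyz,yaw_y,n=None):
    """yaw_y: world heading (deg) of tool y, taken mod 180. prints per-call slide/angular (scaled)"""
    s=st();M=R.from_rotvec(s["tool_rot"]).as_matrix();p=np.array(s["position"]);
    a=np.degrees(np.arctan2(M[1,1],M[0,1]));d=(yaw_y-a+90)%180-90
    D=np.array(xyz)-p; tilt=M[:,2]
    n=n or int(max(1,np.ceil(abs(d)/29.5),np.ceil(np.linalg.norm(D[:2])/.3)))
    for i in range(n):
        h=np.radians(a+d*i/n);ty=np.array([np.cos(h),np.sin(h),0]);tx=np.array([-np.sin(h),np.cos(h),0]);  # x = y cross z(down)
        tx=np.cross(ty,[0,0,-1])
        q=D/n;print("call",i,"slide",np.round(np.array([q@tx,q@ty,-q[2]])/.25,3),"ang z",round(-d/n/30,3),"rows",int(np.ceil(max(np.linalg.norm(q)/.05,abs(d/n)/8.59))))
    # tilt of tool
    print("tool z",np.round(tilt,4),"yaw now",round(a,2),"turn",round(d,2),"q7",round(s["joint_positions"][6],2))
E
python3 - <<'E'
from h import *
plan([.4275,-.2825,.25],8.2)
E
```

```text
t 1.85 p [ 0.2661 -0.5931  0.2336] rv [ 3.072  0.658 -0.   ] f [-1.2  0.3 -0.4] w 1.003 gf 0.0
call 0 slide [ 0.366 -0.29  -0.022] ang z -0.823 rows 3
call 1 slide [ 0.453 -0.11  -0.022] ang z -0.823 rows 3
call 2 slide [ 0.458  0.089 -0.022] ang z -0.823 rows 3
tool z [-0.e+00 -1.e-04 -1.e+00] yaw now -65.83 turn 74.03 q7 -0.06
```

```bash

python3 -m inch '[{"slide":[0.366,-0.29,-0.02],"angular":[0,0,-0.823],"claw":1},{"slide":[0.366,-0.29,-0.02],"angular":[0,0,-0.823],"claw":1},{"slide":[0.366,-0.29,-0.02],"angular":[0,0,-0.823],"claw":1},{"slide":[0.366,-0.29,-0.02],"angular":[0,0,-0.823],"claw":1}]'
python3 -m inch '[{"slide":[0.453,-0.11,-0.02],"angular":[0,0,-0.823],"claw":1},{"slide":[0.453,-0.11,-0.02],"angular":[0,0,-0.823],"claw":1},{"slide":[0.453,-0.11,-0.02],"angular":[0,0,-0.823],"claw":1},{"slide":[0.453,-0.11,-0.02],"angular":[0,0,-0.823],"claw":1}]'
python3 -m inch '[{"slide":[0.458,0.09,-0.02],"angular":[0,0,-0.823],"claw":1},{"slide":[0.458,0.09,-0.02],"angular":[0,0,-0.823],"claw":1},{"slide":[0.458,0.09,-0.02],"angular":[0,0,-0.823],"claw":1},{"slide":[0.458,0.09,-0.02],"angular":[0,0,-0.823],"claw":1},{"slide":[0.458,0.09,-0.02],"angular":[0,0,-0.823],"claw":1}]'
python3 - <<'E'
from h import *
im=snap("wrist"); save(im,"w1")
r=ctrl.outline_of("separator","wrist")
for x in r[:2]:
    P,uv=cloud(im,x["mask"]);Q=at_z(im,uv,.004)[:,:2]
    c,sz,a=cv2.minAreaRect((Q*1000).astype(np.float32));print(x["confidence"],np.round(x["bbox"]),np.round(c,1),np.round(sz,1),round(a,2),"zmed",np.median(P[:,2]))
plan([.4275,-.2825,.0125],8.2)
E
```

```text
time: 2.25
position: [0.3229, -0.4864, 0.2394]
tool_rot: [2.855, 1.31, 0.002]
ft_force: [-0.0, -0.0, -0.7]
grip_width: 1.002
grip_force: 0.0
time: 2.65
position: [0.3753, -0.3845, 0.2442]
tool_rot: [2.512, 1.884, 0.001]
ft_force: [0.5, 0.8, -0.1]
grip_width: 0.999
grip_force: 0.0
time: 3.15
position: [0.4265, -0.2854, 0.2484]
tool_rot: [2.065, 2.367, -0.002]
ft_force: [0.1, 0.4, 0.0]
grip_width: 0.999
grip_force: 0.0
0.61 [329. 168.  49.  97.] [ 427.7 -281.7] [ 61.7 131.9] 7.66 zmed 0.0027395191252546636
t 3.25 p [ 0.4262 -0.2856  0.2483] rv [-2.065e+00 -2.367e+00  1.000e-03] f [-0.1 -0.3  0.5] w 0.999 gf 0.0
call 0 slide [0.011 0.007 0.943] ang z -0.013 rows 5
tool z [-7.e-04 -5.e-04 -1.e+00] yaw now 7.8 turn 0.4 q7 0.66
```

View pics/w1.png

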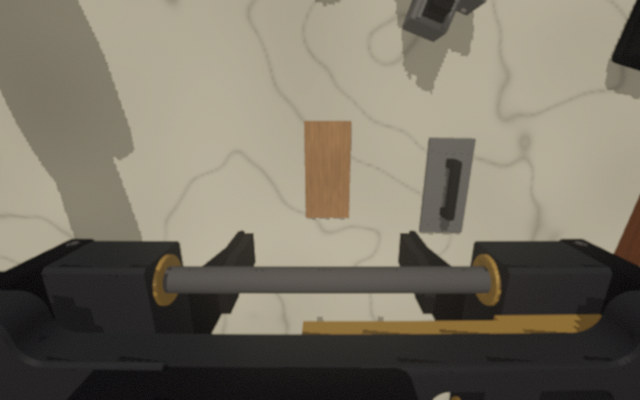

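```bash

python3 -m inch '[{"slide":[0.013,0.008,0.4],"angular":[0,0,0],"claw":1},{"slide":[0.013,0.008,0.7],"angular":[0,0,0],"claw":1},{"slide":[0.013,0.008,0.85],"angular":[0,0,0],"claw":1},{"slide":[0.013,0.008,0.89],"angular":[0,0,0],"claw":1},{"slide":[0.013,0.008,0.89],"angular":[0,0,0],"claw":1},{"slide":[0.013,0.008,0.89],"angular":[0,0,0],"claw":1},{"slide":[0.013,0.008,0.89],"angular":[0,0,0],"claw":1},{"slide":[0.013,0.008,0.89],"angular":[0,0,0],"claw":1}]'
python3 - <<'E'
from h import *
plan([.4277,-.282,.0125],8.0)
E
```

```text
time: 4.05
position: [0.4304, -0.2809, 0.028]
tool_rot: [2.056, 2.37, -0.0]
ft_force: [-0.0, -0.6, -0.4]
grip_width: 1.001
grip_force: 0.0
t 4.05 p [ 0.4304 -0.2809  0.028 ] rv [ 2.056  2.37  -0.   ] f [-0.  -0.6 -0.4] w 1.001 gf 0.0
call 0 slide [-0.003 -0.011  0.062] ang z 0.004 rows 1
tool z [ 0.0028 -0.0024 -1.    ] yaw now 8.12 turn -0.12 q7 0.56
```

```bash

python3 -m inch '[{"slide":[-0.003,-0.01,0.03],"angular":[0,0,0],"claw":1},{"slide":[-0.003,-0.01,0.06],"angular":[0,0,0],"claw":1},{"slide":[-0.003,-0.01,0.06],"angular":[0,0,0],"claw":1},{"slide":[-0.003,-0.01,0.06],"angular":[0,0,0],"claw":1}]'
```

```text
time: 4.45
position: [0.4272, -0.281, 0.0115]
tool_rot: [2.055, 2.374, -0.001]
ft_force: [0.6, -1.9, 1.9]
grip_width: 1.006
grip_force: 1.2
```

```bash

python3 -m inch '[{"slide":[0,0,-0.004],"angular":[0,0,0],"claw":1},{"slide":[0,0,-0.004],"angular":[0,0,0],"claw":0.2},{"slide":[0,0,-0.004],"angular":[0,0,0],"claw":0.2},{"slide":[0,0,-0.004],"angular":[0,0,0],"claw":0.2},{"slide":[0,0,-0.004],"angular":[0,0,0],"claw":0.2},{"slide":[0,0,-0.004],"angular":[0,0,0],"claw":0.2}]' 15
python3 -m inch '[{"slide":[0,0,-0.1],"angular":[0,0,0],"claw":0.2},{"slide":[0,0,-0.25],"angular":[0,0,0],"claw":0.2},{"slide":[0,0,-0.4],"angular":[0,0,0],"claw":0.2},{"slide":[0,0,-0.5],"angular":[0,0,0],"claw":0.2},{"slide":[0,0,-0.5],"angular":[0,0,0],"claw":0.2},{"slide":[0,0,-0.5],"angular":[0,0,0],"claw":0.2}]'
python3 - <<'E'
from h import *
im=snap("wrist"); save(im,"w2")
for x in ctrl.outline_of("separator","wrist")[:2]:
    P,uv=cloud(im,x["mask"]);T=np.linalg.inv(im["T"]@np.linalg.inv(np.array(im["tool_from_camera"])))
    L=P@T[:3,:3].T+T[:3,3]
    c,sz,a=cv2.minAreaRect((L[:,:2]*1000).astype(np.float32));print(x["confidence"],np.round(x["bbox"]),"in tool frame",np.round(c,1),np.round(sz,1),round(a,2),"z",np.percentile(L[:,2],[5,50,95]),np.polyfit(L[:,0],L[:,2],1))
plan([.537,.015,.12],-11.7)
E
```

```text
time: 5.05
position: [0.4268, -0.2801, 0.0119]
tool_rot: [-2.056, -2.375, 0.0]
ft_force: [0.1, 1.4, -0.0]
grip_width: 0.702
grip_force: 15.0
time: 5.65
position: [0.4269, -0.2803, 0.1372]
tool_rot: [2.056, 2.375, -0.0]
ft_force: [-0.0, -0.7, 0.2]
grip_width: 0.708
grip_force: 15.0
0.94 [328. 228. 115. 186.] in tool frame [  7.6 -11.3] [115.   86.2] 0.51 z [0.00817317 0.00917061 0.01017879] [0.00065766 0.00908452]
t 5.75 p [ 0.4259 -0.2797  0.1357] rv [-2.055e+00 -2.373e+00  1.000e-03] f [ 0.4  0.  -0.5] w 0.706 gf 14.991531372070312
call 0 slide [0.552 0.304 0.031] ang z 0.332 rows 4
call 1 slide [0.596 0.204 0.031] ang z 0.332 rows 4
tool z [-0.002   0.0013 -1.    ] yaw now 8.24 turn -19.94 q7 0.63
```

View pics/w2.png

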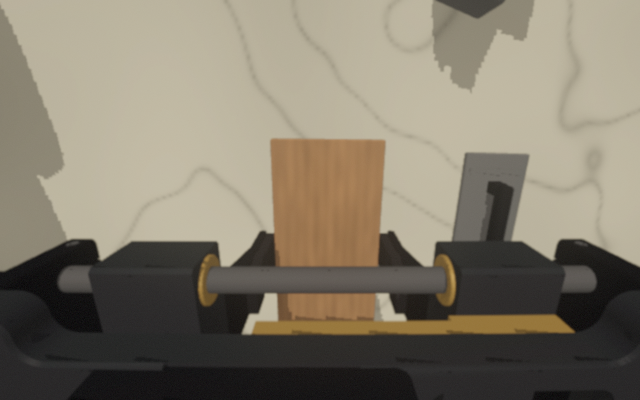

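```bash

python3 -m inch '[{"slide":[0.15,0.08,0],"angular":[0,0,0.08],"claw":0.2},{"slide":[0.3,0.15,0],"angular":[0,0,0.25],"claw":0.2},{"slide":[0.42,0.2,0],"angular":[0,0,0.45],"claw":0.2},{"slide":[0.48,0.24,-0.03],"angular":[0,0,0.665],"claw":0.2},{"slide":[0.5,0.25,-0.06],"angular":[0,0,0.665],"claw":0.2},{"slide":[0.5,0.25,-0.06],"angular":[0,0,0.665],"claw":0.2},{"slide":[0.5,0.25,-0.06],"angular":[0,0,0.665],"claw":0.2}]'
cat > fit.py <<'E'
from h import *
from scipy.optimize import least_squares
def casefit(cams):
    for cam in cams:
        im=snap(cam)
        P,uv=cloud(im,np.ones((400,640),bool))
        k=(abs(P[:,0]-.537)<.13)&(abs(P[:,1]-.015)<.15)&(P[:,2]<.085)
        P=P[k];uv=uv[k]
        for a,b,n in((.062,.08,"tabs"),(.049,.06,"guides"),(.04,.049,"posts")):
            Q=P[(P[:,2]>a)&(P[:,2]<b)]
            if len(Q)>20:
                c,sz,an=cv2.minAreaRect((Q[:,:2]*1000).astype(np.float32));print(cam,n,len(Q),np.round(c,1),np.round(sz,1),round(an,2))
        # tabs each
        c=np.array([.537,.015]);yv=np.array([.203,.979])
        Q=P[P[:,2]>.066]
        for s in(-1,1):
            T=Q[((Q[:,:2]-c)@yv)*s>0]
            if len(T)>5: print("  tab",s,len(T),np.round((T[:,:2].max(0)+T[:,:2].min(0))*500,1),np.round(np.median(T,0)*1000,1))
        for r in ctrl.outline_of("lower_l",cam)[:3]:
            G,uv2=cloud(im,r["mask"]);Q=at_z(im,uv2,.02)[:,:2]
            (c2,rad)=cv2.minEnclosingCircle((Q*1000).astype(np.float32));print("  lower",np.round(r["confidence"],2),np.round(c2,1),round(rad,1),"z",np.median(G[:,2]).round(4))
E
python3 - <<'E'
from fit import *
st()
casefit(["wrist","scene","top"])
im=snap("wrist");save(im,"w3")
for x in ctrl.outline_of("separator","wrist")[:1]:
    P,uv=cloud(im,x["mask"]);T=np.linalg.inv(im["T"]@np.linalg.inv(np.array(im["tool_from_camera"])))
    L=(P@T[:3,:3].T+T[:3,3])*1000;L=L[abs(L[:,2]-9)<4];print("far edge",np.percentile(L[:,0],[98,99.5]));B=L[(L[:,0]>20)];print("y",np.percentile(B[:,1],[.5,99.5]))
E
```

```text
time: 6.45
position: [0.4702, -0.149, 0.1515]
tool_rot: [-2.436, -1.983, 0.001]
ft_force: [-1.0, 0.4, -0.6]
grip_width: 0.707
grip_force: 15.0
t 6.45 p [ 0.4702 -0.149   0.1515] rv [-2.436e+00 -1.983e+00  1.000e-03] f [-1.   0.4 -0.6] w 0.707 gf 14.991380721330643
wrist tabs 428 [516.  -86.8] [11.3 21.1] 78.37
wrist guides 1751 [518.2 -77.1] [44.6 34.1] 78.61
wrist posts 1889 [519.5 -69.2] [66.5 94.2] 77.77
  tab -1 423 [516.  -86.7] [515.9 -86.6  69. ]
  lower 0.74 [528.1 -15.8] 31.1 z 0.0188
scene tabs 100 [538.   13.8] [221.6  20.2] 77.97
scene guides 351 [538.3  15. ] [241.7  66.9] 70.75
scene posts 425 [540.4  13. ] [242.3  94.8] 79.49
  tab -1 51 [516.  -88.3] [516.4 -89.3  70.4]
  tab 1 38 [560.3 115.5] [559.7 113.4  70.6]
  lower 0.96 [531.  -17.7] 31.3 z 0.0203
  lower 0.8 [547.2  45.5] 31.8 z 0.0205
top tabs 72 [537.7  15.2] [221.4  21.7] 78.44
top guides 343 [539.5  16.8] [242.5  91. ] 78.92
top posts 300 [537.2  16.8] [243.9  94.2] 77.99
  tab -1 34 [516.2 -86. ] [517.3 -87.   71. ]
  tab 1 31 [560.1 116.6] [560.5 116.6  72.2]
  lower 0.83 [528.3 -15.8] 29.2 z 0.0216
  lower 0.54 [544.1  47.8] 29.4 z 0.0213
far edge [63.85913465 64.86263436]
y [-29.50305996  31.44051934]
```

View pics/w3.png

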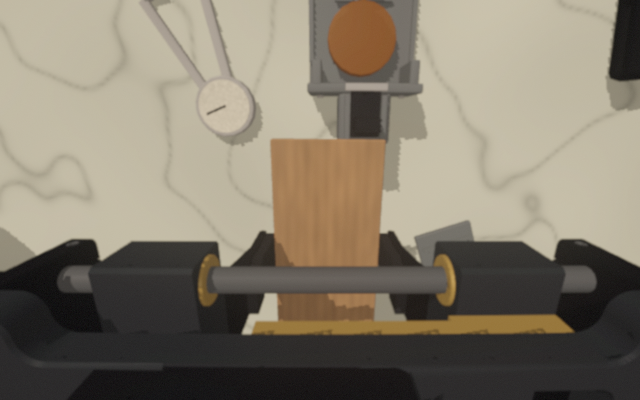

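```bash

python3 - <<'E'
from h import *
plan([.5378,.018,.13],-11.7)
E
```

```text
t 6.85 p [ 0.4706 -0.1479  0.1519] rv [-2.437 -1.983  0.   ] f [-0.2  0.  -0.8] w 0.708 gf 14.991576969623566
call 0 slide [0.705 0.128 0.088] ang z -0.001 rows 4
tool z [-2.e-04 -1.e-04 -1.e+00] yaw now -11.74 turn 0.04 q7 0.01
```

```bash

python3 -m inch '[{"slide":[0.15,0.03,0],"angular":[0,0,0],"claw":0.2},{"slide":[0.3,0.05,0],"angular":[0,0,0],"claw":0.2},{"slide":[0.45,0.08,0],"angular":[0,0,0],"claw":0.2},{"slide":[0.6,0.11,0.05],"angular":[0,0,0],"claw":0.2},{"slide":[0.67,0.122,0.08],"angular":[0,0,0],"claw":0.2},{"slide":[0.705,0.128,0.088],"angular":[0,0,0],"claw":0.2},{"slide":[0.705,0.128,0.088],"angular":[0,0,0],"claw":0.2},{"slide":[0.705,0.128,0.088],"angular":[0,0,0],"claw":0.2},{"slide":[0.705,0.128,0.088],"angular":[0,0,0],"claw":0.2}]'
python3 - <<'E'
from fit import *
st()
im=snap("wrist")
P,uv=cloud(im,np.ones((400,640),bool))
k=(abs(P[:,0]-.537)<.13)&(abs(P[:,1]-.1)<.1)&(P[:,2]<.085)
for a,b in((.063,.08),(.04,.049)):
    Q=P[k&(P[:,2]>a)&(P[:,2]<b)&(P[:,1]>.07)]
    if len(Q)>20:
        c,sz,an=cv2.minAreaRect((Q[:,:2]*1000).astype(np.float32));print(len(Q),np.round(c,1),np.round(sz,1),round(an,2))
plan([.5378,.018,.05],-11.7)
E
```

```text
time: 7.75
position: [0.5379, 0.0166, 0.1304]
tool_rot: [2.438, 1.979, -0.001]
ft_force: [0.9, 1.2, -0.3]
grip_width: 0.706
grip_force: 15.0
t 7.75 p [0.5379 0.0166 0.1304] rv [ 2.438e+00  1.979e+00 -1.000e-03] f [ 0.9  1.2 -0.3] w 0.706 gf 14.991456270217896
599 [559.2 117.2] [11.9 20.6] 78.03
2369 [555.9 106.6] [61.1 95.6] 80.57
t 7.8 p [0.5379 0.0168 0.1304] rv [ 2.438  1.98  -0.   ] f [-0.2 -0.1  0.1] w 0.708 gf 14.99147817492485
call 0 slide [ 0.005 -0.002  0.322] ang z -0.005 rows 2
tool z [ 5.e-04 -1.e-03 -1.e+00] yaw now -11.85 turn 0.15 q7 -0.4
```

```bash

python3 -m inch '[{"slide":[0.002,0,0.1],"angular":[0,0,0],"claw":0.2},{"slide":[0.002,0,0.2],"angular":[0,0,0],"claw":0.2},{"slide":[0.002,0,0.28],"angular":[0,0,0],"claw":0.2},{"slide":[0.002,0,0.33],"angular":[0,0,0],"claw":0.2},{"slide":[0.002,0,0.36],"angular":[0,0,0],"claw":0.2},{"slide":[0.002,0,0.375],"angular":[0,0,0],"claw":0.2},{"slide":[0.002,0,0.38],"angular":[0,0,0],"claw":0.2},{"slide":[0.002,0,0.385],"angular":[0,0,0],"claw":0.2},{"slide":[0.002,0,0.385],"angular":[0,0,0],"claw":0.2}]'
```

```text
time: 8.7
position: [0.5385, 0.019, 0.0343]
tool_rot: [2.436, 1.983, 0.001]
ft_force: [-0.9, 0.4, 0.2]
grip_width: 0.706
grip_force: 15.0
```

```bash

python3 -m inch '[{"slide":[0,0,0.006],"angular":[0,0,0],"claw":0.2},{"slide":[0,0,0.008],"angular":[0,0,0],"claw":0.2},{"slide":[0,0,0.008],"angular":[0,0,0],"claw":1},{"slide":[0,0,0.008],"angular":[0,0,0],"claw":1},{"slide":[0,0,0.008],"angular":[0,0,0],"claw":1},{"slide":[0,0,0.008],"angular":[0,0,0],"claw":1}]'
python3 -m inch '[{"slide":[0,0,-0.1],"angular":[0,0,0],"claw":1},{"slide":[0,0,-0.25],"angular":[0,0,0],"claw":1},{"slide":[0,0,-0.45],"angular":[0,0,0],"claw":1},{"slide":[0,0,-0.6],"angular":[0,0,0],"claw":1},{"slide":[0,0,-0.65],"angular":[0,0,0],"claw":1},{"slide":[0,0,-0.65],"angular":[0,0,0],"claw":1}]'
python3 - <<'E'
from h import *
for cam in("scene","top"):
    im=snap(cam)
    for x in ctrl.outline_of("separator",cam)[:2]:
        P,uv=cloud(im,x["mask"]);Q=at_z(im,uv,.024)[:,:2]
        c,sz,a=cv2.minAreaRect((Q*1000).astype(np.float32));print(cam,round(x["confidence"],2),np.round(c,1),np.round(sz,1),round(a,2),"z",np.percentile(P[:,2],[5,50,95]).round(4))
plan([.501,.2,.2],-11.7)
E
```

```text
time: 9.3
position: [0.538, 0.019, 0.0318]
tool_rot: [2.437, 1.983, 0.0]
ft_force: [0.1, -0.1, 0.8]
grip_width: 0.957
grip_force: 0.0
time: 9.9
position: [0.5393, 0.0191, 0.1963]
tool_rot: [2.434, 1.981, 0.004]
ft_force: [1.4, 0.1, -0.4]
grip_width: 0.999
grip_force: 0.0
scene 0.91 [537.8  17.8] [131.2  64. ] 78.13 z [0.0217 0.0245 0.027 ]
top 0.71 [550.2  67.7] [24.9 59.8] 78.76 z [0.021  0.0259 0.0308]
t 10.1 p [0.5367 0.0188 0.1921] rv [-2.434 -1.982  0.004] f [0.3 0.1 0.3] w 1.001 gf 0.0
call 0 slide [ 0.681 -0.287 -0.032] ang z -0.0 rows 4
tool z [-3.8e-03  3.0e-04 -1.0e+00] yaw now -11.71 turn 0.01 q7 -0.37
```

```bash

python3 - <<'E'
from h import *
plan([.501,.315,.24],-56.7,2)
E
```

```text
t 10.1 p [0.5367 0.0188 0.1921] rv [-2.434 -1.982  0.004] f [0.3 0.1 0.3] w 1.001 gf 0.0
call 0 slide [ 0.566 -0.19  -0.096] ang z 0.75 rows 4
call 1 slide [ 0.45  -0.392 -0.096] ang z 0.75 rows 4
tool z [-3.8e-03  3.0e-04 -1.0e+00] yaw now -11.71 turn -44.99 q7 -0.37
```

```bash

python3 -m inch '[{"slide":[0.566,-0.19,-0.096],"angular":[0,0,0.75],"claw":1},{"slide":[0.566,-0.19,-0.096],"angular":[0,0,0.75],"claw":1},{"slide":[0.566,-0.19,-0.096],"angular":[0,0,0.75],"claw":1},{"slide":[0.566,-0.19,-0.096],"angular":[0,0,0.75],"claw":1}]'
python3 -m inch '[{"slide":[0.45,-0.392,-0.096],"angular":[0,0,0.75],"claw":1},{"slide":[0.45,-0.392,-0.096],"angular":[0,0,0.75],"claw":0.75},{"slide":[0.45,-0.392,-0.096],"angular":[0,0,0.75],"claw":0.75},{"slide":[0.45,-0.392,-0.096],"angular":[0,0,0.75],"claw":0.75},{"slide":[0.45,-0.392,-0.096],"angular":[0,0,0.75],"claw":0.75},{"slide":[0.45,-0.392,-0.096],"angular":[0,0,0.75],"claw":0.75}]'
python3 - <<'E'
from h import *
im=snap("wrist");save(im,"w4")
for r in ctrl.outline_of("blank_a","wrist")[:5]:
    P,uv=cloud(im,r["mask"]);Q=at_z(im,uv,.017)[:,:2]
    c,rad=cv2.minEnclosingCircle((Q*1000).astype(np.float32));print(round(r["confidence"],2),np.round(r["bbox"]),np.round(c,1),round(rad,1),"z",np.median(P[:,2]).round(4),np.median(im["color"][uv[:,1],uv[:,0]],0))
plan([.4585,.315,.1],-56.7)
E
```

```text
time: 10.5
position: [0.5177, 0.1746, 0.2179]
tool_rot: [-2.768, -1.478, -0.001]
ft_force: [-0.2, 1.2, 0.7]
grip_width: 1.004
grip_force: 0.0
time: 11.1
position: [0.5023, 0.3141, 0.2406]
tool_rot: [3.008, 0.9, -0.004]
ft_force: [0.1, -0.5, 0.1]
grip_width: 0.874
grip_force: 0.0
0.98 [337. 145.  51.  47.] [543.6 328.2] 30.6 z 0.0158 [137.  86.  47.]
0.97 [278.  23.  50.  45.] [625.  462.4] 29.7 z 0.0128 [200. 172.  67.]
0.67 [219. 117.  47.  47.] [490.  463.4] 30.4 z 0.0126 [124.  78. 129.]
0.63 [307. 203.  43.  47.] [459.2 316.5] 30.6 z 0.0157 [135.  84.  44.]
t 11.2 p [0.5031 0.3128 0.241 ] rv [ 3.009e+00  8.960e-01 -3.000e-03] f [ 0.5 -1.  -0.2] w 0.876 gf 0.0
call 0 slide [-0.145 -0.105  0.564] ang z -0.005 rows 3
tool z [-0.0014 -0.0022 -1.    ] yaw now -56.85 turn 0.15 q7 -1.74
```

View pics/w4.png

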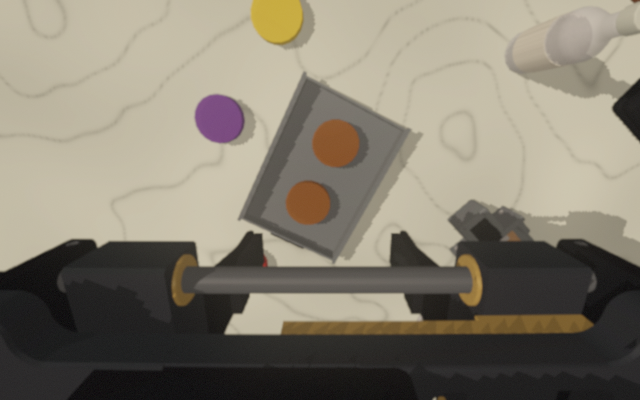

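```bash

python3 -m inch '[{"slide":[0.169,0.038,0.15],"angular":[0,0,0],"claw":0.75},{"slide":[0.169,0.038,0.35],"angular":[0,0,0],"claw":0.75},{"slide":[0.169,0.038,0.55],"angular":[0,0,0],"claw":0.75},{"slide":[0.169,0.038,0.7],"angular":[0,0,0],"claw":0.75},{"slide":[0.169,0.038,0.78],"angular":[0,0,0],"claw":0.75},{"slide":[0.169,0.038,0.8],"angular":[0,0,0],"claw":0.75},{"slide":[0.169,0.038,0.8],"angular":[0,0,0],"claw":0.75},{"slide":[0.169,0.038,0.8],"angular":[0,0,0],"claw":0.75}]'
python3 - <<'E'
from h import *
plan([.5437,.328,.0165],-56.7)
E
```

```text
time: 12.0
position: [0.5444, 0.3305, 0.044]
tool_rot: [-3.01, -0.898, -0.004]
ft_force: [0.7, 0.0, 0.6]
grip_width: 0.873
grip_force: 0.0
t 12.0 p [0.5444 0.3305 0.044 ] rv [-3.01  -0.898 -0.004] f [0.7 0.  0.6] w 0.873 gf 0.0
call 0 slide [-0.008  0.007  0.11 ] ang z -0.003 rows 1
tool z [ 0.0025  0.001  -1.    ] yaw now -56.78 turn 0.08 q7 -1.85
```

```bash

python3 -m inch '[{"slide":[-0.006,0.004,0.06],"angular":[0,0,0],"claw":0.75},{"slide":[-0.006,0.004,0.1],"angular":[0,0,0],"claw":0.75},{"slide":[-0.006,0.004,0.108],"angular":[0,0,0],"claw":0.75},{"slide":[-0.006,0.004,0.108],"angular":[0,0,0],"claw":0.75},{"slide":[-0.006,0.004,0.108],"angular":[0,0,0],"claw":0.75}]'
```

```text
time: 12.5
position: [0.5422, 0.329, 0.0151]
tool_rot: [-3.01, -0.9, 0.0]
ft_force: [-0.6, 0.3, 1.0]
grip_width: 0.873
grip_force: 0.0
```

```bash

python3 -m inch '[{"slide":[0.002,0,-0.004],"angular":[0,0,0],"claw":0.6},{"slide":[0.002,0,-0.004],"angular":[0,0,0],"claw":0.2},{"slide":[0.002,0,-0.004],"angular":[0,0,0],"claw":0.2},{"slide":[0.002,0,-0.004],"angular":[0,0,0],"claw":0.2},{"slide":[0.002,0,-0.004],"angular":[0,0,0],"claw":0.2},{"slide":[0.002,0,-0.004],"angular":[0,0,0],"claw":0.2}]' 20
python3 - <<'E'
from h import *
s=st()
E
python3 -m inch '[{"slide":[0,0,-0.08],"angular":[0,0,0],"claw":0.2},{"slide":[0,0,-0.2],"angular":[0,0,0],"claw":0.2},{"slide":[0,0,-0.35],"angular":[0,0,0],"claw":0.2},{"slide":[0,0,-0.5],"angular":[0,0,0],"claw":0.2},{"slide":[0,0,-0.5],"angular":[0,0,0],"claw":0.2},{"slide":[0,0,-0.5],"angular":[0,0,0],"claw":0.2}]'
python3 - <<'E'
from h import *
im=snap("wrist")
for x in ctrl.outline_of("blank_a","wrist")[:3]:
    P,uv=cloud(im,x["mask"]);T=np.linalg.inv(im["T"]@np.linalg.inv(np.array(im["tool_from_camera"])))
    L=(P@T[:3,:3].T+T[:3,3])*1000;k=abs(L[:,2])<20;print(round(x["confidence"],2),k.sum());L=L[k]
    if len(L)>50: print("xmax",np.percentile(L[:,0],99.5),"y",np.percentile(L[:,1],[.5,99.5]),"z",np.median(L[:,2]))
plan([.5453,.0488,.14],-11.7,2)
E
```

```text
time: 13.1
position: [0.5428, 0.3291, 0.0163]
tool_rot: [3.01, 0.9, 0.0]
ft_force: [0.1, -1.3, 0.5]
grip_width: 0.681
grip_force: 20.0
t 13.1 p [0.5428 0.3291 0.0163] rv [3.01 0.9  0.  ] f [ 0.1 -1.3  0.5] w 0.681 gf 20.000098049640656
time: 13.7
position: [0.5429, 0.3294, 0.1419]
tool_rot: [3.01, 0.9, 0.002]
ft_force: [-0.5, -0.5, -0.9]
grip_width: 0.685
grip_force: 20.0
0.85 0
0.81 5898
xmax 29.86343180703344 y [-28.82522635  28.35460276] z 0.7337379389543985
0.72 0
t 13.8 p [0.5418 0.3284 0.1396] rv [ 3.009  0.899 -0.004] f [-0.2 -0.1 -0.7] w 0.681 gf 19.999786913394928
call 0 slide [-0.301  0.471 -0.001] ang z -0.75 rows 3
call 1 slide [-0.458  0.32  -0.001] ang z -0.75 rows 3
tool z [-0.0023 -0.0017 -1.    ] yaw now -56.72 turn 45.02 q7 -1.8
```

```bash

python3 -m inch '[{"slide":[-0.08,0.12,0],"angular":[0,0,-0.2],"claw":0.2},{"slide":[-0.18,0.28,0],"angular":[0,0,-0.45],"claw":0.2},{"slide":[-0.25,0.4,0],"angular":[0,0,-0.65],"claw":0.2},{"slide":[-0.301,0.471,0],"angular":[0,0,-0.75],"claw":0.2},{"slide":[-0.301,0.471,0],"angular":[0,0,-0.75],"claw":0.2}]'
python3 -m inch '[{"slide":[-0.15,0.1,0],"angular":[0,0,-0.2],"claw":0.2},{"slide":[-0.3,0.2,0],"angular":[0,0,-0.45],"claw":0.2},{"slide":[-0.4,0.28,0],"angular":[0,0,-0.65],"claw":0.2},{"slide":[-0.458,0.32,0],"angular":[0,0,-0.75],"claw":0.2},{"slide":[-0.458,0.32,0],"angular":[0,0,-0.75],"claw":0.2},{"slide":[-0.458,0.32,0],"angular":[0,0,-0.75],"claw":0.2},{"slide":[-0.458,0.32,0],"angular":[0,0,-0.75],"claw":0.2}]'
python3 - <<'E'
from h import *
plan([.5453,.0488,.04],-11.7)
E
```

```text
time: 14.3
position: [0.5441, 0.1838, 0.1389]
tool_rot: [2.779, 1.461, -0.008]
ft_force: [0.2, -0.5, -0.9]
grip_width: 0.683
grip_force: 20.0
time: 15.0
position: [0.5457, 0.0523, 0.1409]
tool_rot: [-2.433, -1.985, -0.0]
ft_force: [-1.6, 0.4, -0.4]
grip_width: 0.677
grip_force: 20.0
t 15.0 p [0.5457 0.0523 0.1409] rv [-2.433 -1.985 -0.   ] f [-1.6  0.4 -0.4] w 0.677 gf 19.99992460012436
call 0 slide [-0.014  0.001  0.404] ang z 0.004 rows 3
tool z [-7.0e-04  1.3e-03 -1.0e+00] yaw now -11.59 turn -0.11 q7 -0.51
```

```bash

python3 -m inch '[{"slide":[-0.012,0,0.1],"angular":[0,0,0],"claw":0.2},{"slide":[-0.012,0,0.2],"angular":[0,0,0],"claw":0.2},{"slide":[-0.012,0,0.3],"angular":[0,0,0],"claw":0.2},{"slide":[-0.012,0,0.36],"angular":[0,0,0],"claw":0.2},{"slide":[-0.012,0,0.39],"angular":[0,0,0],"claw":0.2},{"slide":[-0.012,0,0.395],"angular":[0,0,0],"claw":0.2},{"slide":[-0.012,0,0.4],"angular":[0,0,0],"claw":0.2},{"slide":[-0.012,0,0.4],"angular":[0,0,0],"claw":0.2},{"slide":[-0.012,0,0.4],"angular":[0,0,0],"claw":0.2}]'
python3 - <<'E'
from h import *
plan([.5453,.0488,.0375],-11.7)
E
```

```text
time: 15.9
position: [0.5463, 0.0469, 0.0422]
tool_rot: [2.436, 1.982, 0.002]
ft_force: [0.5, 0.1, -1.3]
grip_width: 0.682
grip_force: 20.0
t 15.9 p [0.5463 0.0469 0.0422] rv [2.436e+00 1.982e+00 2.000e-03] f [ 0.5  0.1 -1.3] w 0.682 gf 19.999752938747406
call 0 slide [ 0.007 -0.005  0.019] ang z -0.001 rows 1
tool z [ 1.6e-03 -3.0e-04 -1.0e+00] yaw now -11.73 turn 0.03 q7 -0.58
```

```bash

python3 -m inch '[{"slide":[0.003,-0.002,0.006],"angular":[0,0,0],"claw":0.2},{"slide":[0.003,-0.002,0.012],"angular":[0,0,0],"claw":0.2},{"slide":[0.003,-0.002,0.016],"angular":[0,0,0],"claw":0.2},{"slide":[0.003,-0.002,0.016],"angular":[0,0,0],"claw":0.2},{"slide":[0.003,-0.002,0.016],"angular":[0,0,0],"claw":0.2}]'
python3 -m inch '[{"slide":[0,0,0.003],"angular":[0,0,0],"claw":0.2},{"slide":[0,0,0.003],"angular":[0,0,0],"claw":0.2}]'
```

```text
time: 16.4
position: [0.5452, 0.0476, 0.0373]
tool_rot: [2.436, 1.983, -0.0]
ft_force: [0.1, -0.4, 0.2]
grip_width: 0.68
grip_force: 20.0
time: 16.6
position: [0.5452, 0.0477, 0.0373]
tool_rot: [2.436, 1.983, -0.001]
ft_force: [-3.2, -0.4, 6.0]
grip_width: 0.678
grip_force: 20.0
```

```bash

python3 -m inch '[{"slide":[0,0,-0.001],"angular":[0,0,0],"claw":0.2},{"slide":[0,0,-0.001],"angular":[0,0,0],"claw":0.75},{"slide":[0,0,-0.001],"angular":[0,0,0],"claw":0.75},{"slide":[0,0,-0.001],"angular":[0,0,0],"claw":0.75},{"slide":[0,0,-0.15],"angular":[0,0,0],"claw":0.75},{"slide":[0,0,-0.35],"angular":[0,0,0],"claw":0.75},{"slide":[0,0,-0.55],"angular":[0,0,0],"claw":0.75},{"slide":[0,0,-0.6],"angular":[0,0,0],"claw":0.75},{"slide":[0,0,-0.6],"angular":[0,0,0],"claw":0.75}]'
python3 - <<'E'
from h import *
for cam in("scene","top"):
    im=snap(cam)
    for q in("blank_a",):
      for x in ctrl.outline_of(q,cam)[:6]:
        P,uv=cloud(im,x["mask"]);Q=at_z(im,uv,np.median(P[:,2]))[:,:2]
        c,rad=cv2.minEnclosingCircle((Q*1000).astype(np.float32))
        if c[1]<280: print(cam,q,round(x["confidence"],2),np.round(c,1),round(rad,1),"z",np.percentile(P[:,2],[5,50,95]).round(4))
plan([.4592,.3165,.14],-56.7,2)
E
```

```text
time: 17.5
position: [0.5469, 0.0479, 0.1889]
tool_rot: [2.434, 1.981, 0.006]
ft_force: [-0.1, -0.5, -0.6]
grip_width: 0.875
grip_force: 0.0
scene blank_a 0.71 [547.2  43.5] 33.6 z [0.0301 0.0383 0.0411]
t 17.7 p [0.5439 0.0474 0.1843] rv [-2.435 -1.982  0.004] f [ 0.9  0.  -1.4] w 0.878 gf 0.0
call 0 slide [ 0.493 -0.275  0.089] ang z 0.75 rows 3
call 1 slide [ 0.35  -0.443  0.089] ang z 0.75 rows 3
tool z [-3.7e-03  1.0e-04 -1.0e+00] yaw now -11.71 turn -44.99 q7 -0.47
```

```bash

python3 -m inch '[{"slide":[0.493,-0.275,0],"angular":[0,0,0.75],"claw":0.75},{"slide":[0.493,-0.275,0],"angular":[0,0,0.75],"claw":0.75},{"slide":[0.493,-0.275,0],"angular":[0,0,0.75],"claw":0.75},{"slide":[0.493,-0.275,0],"angular":[0,0,0.75],"claw":0.75}]'
python3 -m inch '[{"slide":[0.35,-0.443,0.15],"angular":[0,0,0.75],"claw":0.75},{"slide":[0.35,-0.443,0.15],"angular":[0,0,0.75],"claw":0.75},{"slide":[0.35,-0.443,0.17],"angular":[0,0,0.75],"claw":0.75},{"slide":[0.35,-0.443,0.17],"angular":[0,0,0.75],"claw":0.75},{"slide":[0.35,-0.443,0.17],"angular":[0,0,0.75],"claw":0.75},{"slide":[0.35,-0.443,0.17],"angular":[0,0,0.75],"claw":0.75}]'
python3 - <<'E'
from h import *
im=snap("wrist")
for r in ctrl.outline_of("blank_a","wrist")[:5]:
    P,uv=cloud(im,r["mask"]);Q=at_z(im,uv,.017)[:,:2]
    c,rad=cv2.minEnclosingCircle((Q*1000).astype(np.float32));print(round(r["confidence"],2),np.round(r["bbox"]),np.round(c,1),round(rad,1),np.median(im["color"][uv[:,1],uv[:,0]],0))
plan([.459,.316,.04],-56.7)
E
```

```text
time: 18.1
position: [0.4986, 0.1904, 0.1854]
tool_rot: [-2.765, -1.481, 0.002]
ft_force: [-0.3, -0.7, 0.4]
grip_width: 0.875
grip_force: 0.0
time: 18.7
position: [0.4602, 0.3159, 0.1426]
tool_rot: [3.008, 0.902, -0.004]
ft_force: [0.6, 0.1, -0.5]
grip_width: 0.879
grip_force: 0.0
0.65 [204.  79.  68.  76.] [489.8 463.3] 30.7 [133.  83. 139.]
0.61 [256. 303.  20.  15.] [319.9 315.7] 12.5 [182.  61.  52.]
0.55 [327. 199.  61.  57.] [458.7 315.8] 30.7 [144.  89.  46.]
t 18.8 p [0.4615 0.315  0.1435] rv [ 3.01e+00  8.96e-01 -1.00e-03] f [ 0.7  0.1 -0.2] w 0.877 gf 0.0
call 0 slide [-0.006 -0.009  0.414] ang z -0.004 rows 3
tool z [-4.0e-04 -1.3e-03 -1.0e+00] yaw now -56.83 turn 0.13 q7 -1.83
```

```bash

python3 -m inch '[{"slide":[-0.005,-0.006,0.15],"angular":[0,0,0],"claw":0.75},{"slide":[-0.005,-0.006,0.28],"angular":[0,0,0],"claw":0.75},{"slide":[-0.005,-0.006,0.36],"angular":[0,0,0],"claw":0.75},{"slide":[-0.005,-0.006,0.41],"angular":[0,0,0],"claw":0.75},{"slide":[-0.005,-0.006,0.41],"angular":[0,0,0],"claw":0.75},{"slide":[-0.005,-0.006,0.41],"angular":[0,0,0],"claw":0.75},{"slide":[-0.005,-0.006,0.41],"angular":[0,0,0],"claw":0.75}]'
python3 - <<'E'
from h import *
plan([.459,.316,.0165],-56.7)
E
```

```text
time: 19.5
position: [0.4598, 0.3179, 0.0429]
tool_rot: [-3.01, -0.899, -0.004]
ft_force: [0.1, -0.4, -0.4]
grip_width: 0.874
grip_force: 0.0
t 19.5 p [0.4598 0.3179 0.0429] rv [-3.01  -0.899 -0.004] f [ 0.1 -0.4 -0.4] w 0.874 gf 0.0
call 0 slide [-0.007  0.005  0.106] ang z -0.001 rows 1
tool z [ 0.0023  0.001  -1.    ] yaw now -56.74 turn 0.04 q7 -1.92
```

```bash

python3 -m inch '[{"slide":[-0.005,0.003,0.06],"angular":[0,0,0],"claw":0.75},{"slide":[-0.005,0.003,0.09],"angular":[0,0,0],"claw":0.75},{"slide":[-0.005,0.003,0.1],"angular":[0,0,0],"claw":0.75},{"slide":[-0.005,0.003,0.1],"angular":[0,0,0],"claw":0.75},{"slide":[-0.005,0.003,0.1],"angular":[0,0,0],"claw":0.75}]'
```

```text
time: 20.0
position: [0.458, 0.3164, 0.0165]
tool_rot: [-3.01, -0.9, 0.0]
ft_force: [-0.2, -0.3, 1.1]
grip_width: 0.873
grip_force: 0.0
```

```bash

python3 -m inch '[{"slide":[0.002,0,0],"angular":[0,0,0],"claw":0.6},{"slide":[0.002,0,0],"angular":[0,0,0],"claw":0.2},{"slide":[0.002,0,0],"angular":[0,0,0],"claw":0.2},{"slide":[0.002,0,0],"angular":[0,0,0],"claw":0.2},{"slide":[0.002,0,0],"angular":[0,0,0],"claw":0.2},{"slide":[0.002,0,0],"angular":[0,0,0],"claw":0.2}]' 20
python3 -m inch '[{"slide":[0,0,-0.08],"angular":[0,0,0],"claw":0.2},{"slide":[0,0,-0.2],"angular":[0,0,0],"claw":0.2},{"slide":[0,0,-0.35],"angular":[0,0,0],"claw":0.2},{"slide":[0,0,-0.5],"angular":[0,0,0],"claw":0.2},{"slide":[0,0,-0.5],"angular":[0,0,0],"claw":0.2},{"slide":[0,0,-0.5],"angular":[0,0,0],"claw":0.2}]'
python3 - <<'E'
from h import *
im=snap("wrist")
for x in ctrl.outline_of("blank_a","wrist")[:3]:
    P,uv=cloud(im,x["mask"]);T=np.linalg.inv(im["T"]@np.linalg.inv(np.array(im["tool_from_camera"])))
    L=(P@T[:3,:3].T+T[:3,3])*1000;L=L[abs(L[:,2])<20]
    if len(L)>50: print("xmax",np.percentile(L[:,0],99.5),"y",np.percentile(L[:,1],[.5,99.5]),"z",np.median(L[:,2]))
plan([.529,-.0165,.14],-11.7,2)
E
```

```text
time: 20.6
position: [0.4586, 0.3165, 0.0167]
tool_rot: [3.01, 0.9, 0.001]
ft_force: [0.9, -0.5, 3.0]
grip_width: 0.682
grip_force: 20.0
time: 21.2
position: [0.4587, 0.3165, 0.142]
tool_rot: [3.01, 0.899, 0.002]
ft_force: [-0.8, -0.2, -2.0]
grip_width: 0.679
grip_force: 20.0
t 21.3 p [0.4577 0.3157 0.1401] rv [ 3.009  0.899 -0.004] f [-0.7 -1.  -1.1] w 0.681 gf 19.999829828739166
call 0 slide [-0.245  0.634  0.   ] ang z -0.75 rows 4
call 1 slide [-0.469  0.491  0.   ] ang z -0.75 rows 4
tool z [-0.0021 -0.0015 -1.    ] yaw now -56.72 turn 45.02 q7 -1.83
```

```bash

python3 -m inch '[{"slide":[-0.06,0.16,0],"angular":[0,0,-0.2],"claw":0.2},{"slide":[-0.12,0.32,0],"angular":[0,0,-0.45],"claw":0.2},{"slide":[-0.18,0.47,0],"angular":[0,0,-0.65],"claw":0.2},{"slide":[-0.23,0.6,0],"angular":[0,0,-0.75],"claw":0.2},{"slide":[-0.245,0.634,0],"angular":[0,0,-0.75],"claw":0.2},{"slide":[-0.245,0.634,0],"angular":[0,0,-0.75],"claw":0.2}]'
python3 -m inch '[{"slide":[-0.12,0.12,0],"angular":[0,0,-0.2],"claw":0.2},{"slide":[-0.24,0.25,0],"angular":[0,0,-0.45],"claw":0.2},{"slide":[-0.35,0.37,0],"angular":[0,0,-0.65],"claw":0.2},{"slide":[-0.44,0.46,0],"angular":[0,0,-0.75],"claw":0.2},{"slide":[-0.469,0.491,0],"angular":[0,0,-0.75],"claw":0.2},{"slide":[-0.469,0.491,0],"angular":[0,0,-0.75],"claw":0.2},{"slide":[-0.469,0.491,0],"angular":[0,0,-0.75],"claw":0.2},{"slide":[-0.469,0.491,0],"angular":[0,0,-0.75],"claw":0.2}]'
python3 - <<'E'
from h import *
im=snap("wrist")
for x in ctrl.outline_of("blank_a","wrist")[:4]:
    P,uv=cloud(im,x["mask"]);T=np.linalg.inv(im["T"]@np.linalg.inv(np.array(im["tool_from_camera"])))
    L=(P@T[:3,:3].T+T[:3,3])*1000
    if len(P)>50: print(np.round(x["bbox"]),"tool xmax",np.percentile(L[:,0],99.5),"y",np.percentile(L[:,1],[.5,99.5]),"z",np.median(L[:,2]),"world",np.median(P,0).round(4))
plan([.529,-.0165,.04],-11.7)
E
```

```text
time: 21.9
position: [0.4938, 0.1481, 0.14]
tool_rot: [-2.779, -1.463, 0.004]
ft_force: [-0.0, 0.5, -1.2]
grip_width: 0.685
grip_force: 20.0
time: 22.7
position: [0.5295, -0.0125, 0.1415]
tool_rot: [-2.432, -1.987, -0.001]
ft_force: [0.4, 0.1, -0.6]
grip_width: 0.68
grip_force: 20.0
[331. 133.  69.  74.] tool xmax 90.75487414159642 y [-24.45103158  32.13087485] z 104.80932397734047 world [0.5459 0.0489 0.0367]
[327. 256. 104. 101.] tool xmax 27.742185663771018 y [-27.95703132  28.73047922] z 1.0615175734952076 world [ 0.5314 -0.0036  0.1404]
t 22.8 p [ 0.5297 -0.0135  0.1416] rv [-2.434 -1.987 -0.   ] f [-0.1 -0.4 -0.7] w 0.679 gf 19.99978333711624
call 0 slide [-0.012 -0.     0.406] ang z 0.005 rows 3
tool z [ 1.e-04  2.e-04 -1.e+00] yaw now -11.55 turn -0.15 q7 -0.36
```

```bash

python3 -m inch '[{"slide":[-0.008,0,0.1],"angular":[0,0,0],"claw":0.2},{"slide":[-0.008,0,0.2],"angular":[0,0,0],"claw":0.2},{"slide":[-0.008,0,0.3],"angular":[0,0,0],"claw":0.2},{"slide":[-0.008,0,0.36],"angular":[0,0,0],"claw":0.2},{"slide":[-0.008,0,0.39],"angular":[0,0,0],"claw":0.2},{"slide":[-0.008,0,0.395],"angular":[0,0,0],"claw":0.2},{"slide":[-0.008,0,0.4],"angular":[0,0,0],"claw":0.2},{"slide":[-0.008,0,0.4],"angular":[0,0,0],"claw":0.2},{"slide":[-0.008,0,0.4],"angular":[0,0,0],"claw":0.2}]'
python3 - <<'E'
from h import *
plan([.529,-.0165,.0375],-11.7)
E
```

```text
time: 23.7
position: [0.5301, -0.0176, 0.0424]
tool_rot: [2.436, 1.982, 0.001]
ft_force: [-0.2, 0.1, -0.5]
grip_width: 0.687
grip_force: 20.0
t 23.7 p [ 0.5301 -0.0176  0.0424] rv [2.436e+00 1.982e+00 1.000e-03] f [-0.2  0.1 -0.5] w 0.687 gf 19.999757409095764
call 0 slide [ 0.004 -0.005  0.02 ] ang z -0.001 rows 1
tool z [ 1.5e-03 -5.0e-04 -1.0e+00] yaw now -11.72 turn 0.02 q7 -0.45
```

```bash

python3 -m inch '[{"slide":[0.005,-0.003,0.006],"angular":[0,0,0],"claw":0.2},{"slide":[0.005,-0.003,0.012],"angular":[0,0,0],"claw":0.2},{"slide":[0.005,-0.003,0.016],"angular":[0,0,0],"claw":0.2},{"slide":[0.005,-0.003,0.016],"angular":[0,0,0],"claw":0.2},{"slide":[0.005,-0.003,0.016],"angular":[0,0,0],"claw":0.2}]'
python3 -m inch '[{"slide":[0,0,0.003],"angular":[0,0,0],"claw":0.2},{"slide":[0,0,0.003],"angular":[0,0,0],"claw":0.2}]'
```

```text
time: 24.2
position: [0.5289, -0.0161, 0.0377]
tool_rot: [2.436, 1.983, -0.0]
ft_force: [-0.5, -0.4, 2.8]
grip_width: 0.681
grip_force: 20.0
time: 24.4
position: [0.529, -0.0162, 0.0376]
tool_rot: [2.436, 1.983, -0.001]
ft_force: [-3.8, 0.5, 9.3]
grip_width: 0.684
grip_force: 20.0
```

Contact made, so I'll release and lift. The lid is next, so I'll check the placement from above.

```bash

python3 -m inch '[{"slide":[0,0,-0.002],"angular":[0,0,0],"claw":0.2},{"slide":[0,0,-0.002],"angular":[0,0,0],"claw":0.75},{"slide":[0,0,-0.002],"angular":[0,0,0],"claw":0.75},{"slide":[0,0,-0.002],"angular":[0,0,0],"claw":0.75},{"slide":[0,0,-0.15],"angular":[0,0,0],"claw":0.75},{"slide":[0,0,-0.35],"angular":[0,0,0],"claw":0.5},{"slide":[0,0,-0.55],"angular":[0,0,0],"claw":0},{"slide":[0,0,-0.6],"angular":[0,0,0],"claw":0},{"slide":[0,0,-0.6],"angular":[0,0,0],"claw":0},{"slide":[0,0,-0.6],"angular":[0,0,0],"claw":0}]'
python3 - <<'E'
from h import *
im=snap("wrist");save(im,"w5")
for x in ctrl.outline_of("blank_a","wrist")[:4]:
    P,uv=cloud(im,x["mask"]);Q=at_z(im,uv,.038)[:,:2]
    c,rad=cv2.minEnclosingCircle((Q*1000).astype(np.float32));print(round(x["confidence"],2),np.round(x["bbox"]),np.round(c,1),round(rad,1),"z",np.percentile(P[:,2],[5,50,95]).round(4))
plan([.595,-.283,.2],6.5,2)
E
```

```text
time: 25.4
position: [0.5281, -0.0165, 0.1854]
tool_rot: [-2.436, -1.982, 0.002]
ft_force: [0.4, -0.1, -0.8]
grip_width: 0.539
grip_force: 0.0
0.75 [330. 128.  61.  59.] [545.7  47.5] 29.4 z [0.0356 0.0367 0.038 ]
0.74 [326. 192.  53.  61.] [529.6 -16.2] 31.2 z [0.0349 0.0367 0.0378]
t 25.5 p [ 0.5275 -0.0163  0.1845] rv [-2.434 -1.981  0.004] f [ 0.1  0.6 -1.1] w 0.513 gf 0.0
call 0 slide [-0.495  0.24  -0.031] ang z -0.304 rows 3
call 1 slide [-0.527  0.159 -0.031] ang z -0.304 rows 3
tool z [-3.8e-03  6.0e-04 -1.0e+00] yaw now -11.71 turn 18.21 q7 -0.33
```

View pics/w5.png

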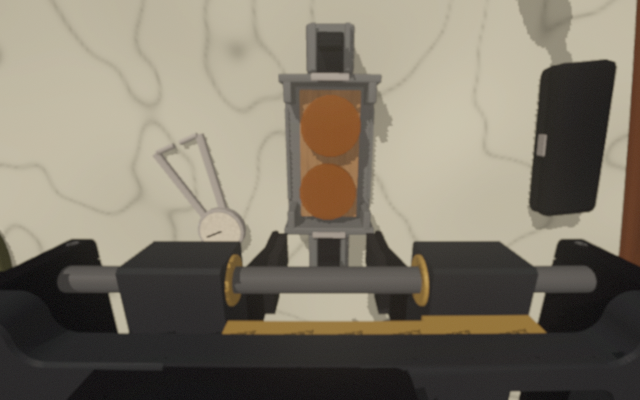

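The two upper blanks, at (330,125) and (328,192), sit on the sheet inside the case. Next is the lid.

```bash

python3 -m inch '[{"slide":[-0.495,0.24,-0.031],"angular":[0,0,-0.304],"claw":0},{"slide":[-0.495,0.24,-0.031],"angular":[0,0,-0.304],"claw":0},{"slide":[-0.495,0.24,-0.031],"angular":[0,0,-0.304],"claw":0},{"slide":[-0.495,0.24,-0.031],"angular":[0,0,-0.304],"claw":0}]'
python3 -m inch '[{"slide":[-0.527,0.159,-0.031],"angular":[0,0,-0.304],"claw":0},{"slide":[-0.527,0.159,-0.031],"angular":[0,0,-0.304],"claw":0},{"slide":[-0.527,0.159,-0.031],"angular":[0,0,-0.304],"claw":0},{"slide":[-0.527,0.159,-0.031],"angular":[0,0,-0.304],"claw":0},{"slide":[-0.527,0.159,-0.031],"angular":[0,0,-0.304],"claw":0}]'
python3 - <<'E'
from h import *
im=snap("wrist")
for x in ctrl.outline_of("lid","wrist")[:2]:
    P,uv=cloud(im,x["mask"])
    for lo,hi,n in((-.005,.013,"plate"),(.025,.04,"bar")):
        k=(P[:,2]>lo)&(P[:,2]<hi)
        if k.sum()<20: continue
        Q=P[k][:,:2];c,sz,a=cv2.minAreaRect((Q*1000).astype(np.float32));print(round(x["confidence"],2),np.round(x["bbox"]),n,np.round(c,1),np.round(sz,1),round(a,2),"z",np.median(P[k,2]).round(4))
plan([.595,-.283,.04],6.5)
E
```

```text
time: 25.9
position: [0.5617, -0.1572, 0.1918]
tool_rot: [-2.28, -2.158, 0.004]
ft_force: [-0.3, 0.1, 0.4]
grip_width: 0.496
grip_force: 0.0
time: 26.4
position: [0.5956, -0.2824, 0.1998]
tool_rot: [-2.089, -2.34, -0.001]
ft_force: [-0.4, 1.2, 0.2]
grip_width: 0.497
grip_force: 0.0
0.63 [324. 178.  53. 106.] plate [ 594.2 -282.6] [ 64.8 136.1] 6.58 z 0.0048
0.63 [324. 178.  53. 106.] bar [ 593.6 -280.8] [11.7 78.9] 7.41 z 0.0305
t 26.5 p [ 0.5962 -0.2802  0.2011] rv [-2.086e+00 -2.345e+00 -1.000e-03] f [-0.1  0.7  0.2] w 0.501 gf 0.0
call 0 slide [-0.011 -0.006  0.644] ang z 0.007 rows 4
tool z [-0.0016  0.0022 -1.    ] yaw now 6.7 turn -0.2 q7 0.32
```

```bash

python3 -m inch '[{"slide":[-0.006,-0.009,0.15],"angular":[0,0,0],"claw":0},{"slide":[-0.006,-0.009,0.33],"angular":[0,0,0],"claw":0},{"slide":[-0.006,-0.009,0.5],"angular":[0,0,0],"claw":0},{"slide":[-0.006,-0.009,0.6],"angular":[0,0,0],"claw":0},{"slide":[-0.006,-0.009,0.66],"angular":[0,0,0],"claw":0},{"slide":[-0.006,-0.009,0.68],"angular":[0,0,0],"claw":0},{"slide":[-0.006,-0.009,0.7],"angular":[0,0,0],"claw":0},{"slide":[-0.006,-0.009,0.71],"angular":[0,0,0],"claw":0},{"slide":[-0.006,-0.009,0.71],"angular":[0,0,0],"claw":0},{"slide":[-0.006,-0.009,0.71],"angular":[0,0,0],"claw":0}]'
python3 - <<'E'
from h import *
plan([.594,-.282,.021],6.8)
E
```

```text
time: 27.5
position: [0.5949, -0.285, 0.0259]
tool_rot: [2.09, 2.343, 0.0]
ft_force: [-0.1, -0.4, -1.1]
grip_width: 0.498
grip_force: 0.0
t 27.5 p [ 0.5949 -0.285   0.0259] rv [2.09  2.343 0.   ] f [-0.1 -0.4 -1.1] w 0.498 gf 0.0
call 0 slide [ 0.012 -0.002  0.019] ang z -0.009 rows 1
tool z [ 1.4e-03 -9.0e-04 -1.0e+00] yaw now 6.52 turn 0.28 q7 0.25
```

```bash

python3 -m inch '[{"slide":[0.01,-0.002,0.016],"angular":[0,0,0],"claw":0},{"slide":[0.01,-0.002,0.016],"angular":[0,0,0],"claw":-0.6},{"slide":[0.01,-0.002,0.016],"angular":[0,0,0],"claw":-0.95},{"slide":[0.01,-0.002,0.016],"angular":[0,0,0],"claw":-0.95},{"slide":[0.01,-0.002,0.016],"angular":[0,0,0],"claw":-0.95},{"slide":[0.01,-0.002,0.016],"angular":[0,0,0],"claw":-0.95},{"slide":[0.01,-0.002,0.016],"angular":[0,0,0],"claw":-0.95}]' 35
python3 -m inch '[{"slide":[0,0,-0.08],"angular":[0,0,0],"claw":-0.95},{"slide":[0,0,-0.2],"angular":[0,0,0],"claw":-0.95},{"slide":[0,0,-0.35],"angular":[0,0,0],"claw":-0.95},{"slide":[0,0,-0.5],"angular":[0,0,0],"claw":-0.95},{"slide":[0,0,-0.55],"angular":[0,0,0],"claw":-0.95},{"slide":[0,0,-0.55],"angular":[0,0,0],"claw":-0.95}]'
cat > lidchk.py <<'E'
from h import *
im=snap("wrist")
for x in ctrl.outline_of("lid","wrist")[:2]:
    P,uv=cloud(im,x["mask"]);T=np.linalg.inv(im["T"]@np.linalg.inv(np.array(im["tool_from_camera"])))
    L=(P@T[:3,:3].T+T[:3,3])*1000;L=L[(L[:,2]>5)&(L[:,2]<25)]
    if len(L)<50: continue
    B=L[L[:,0]>20]
    A=np.c_[B[:,:2],np.ones(len(B))];co=np.linalg.lstsq(A,B[:,2],rcond=None)[0]
    print(round(x["confidence"],2),"xmax",np.percentile(L[:,0],[98,99.5]),"y",np.percentile(B[:,1],[.5,99.5]),"z",np.median(L[:,2]),"plane",co.round(4))
    F=B[B[:,0]<62]; es=[]
    for q in np.arange(25,62,5):
        S=F[abs(F[:,0]-q)<2.5]
        if len(S)>5: es.append((q,S[:,1].min(),S[:,1].max()))
    es=np.array(es);print("edge slopes",np.polyfit(es[:,0],es[:,1],1)[0],np.polyfit(es[:,0],es[:,2],1)[0],"mid",(es[:,1]+es[:,2]).mean()/2)
E
python3 lidchk.py
python3 - <<'E'
from h import *
plan([.5375,.0175,.17],-11.7,2)
E
```

```text
time: 28.2
position: [0.5935, -0.2823, 0.0208]
tool_rot: [2.091, 2.344, -0.0]
ft_force: [-0.9, 0.0, 1.1]
grip_width: 0.133
grip_force: 35.0
time: 28.8
position: [0.5947, -0.2826, 0.1604]
tool_rot: [2.089, 2.341, 0.001]
ft_force: [0.6, 0.3, -0.4]
grip_width: 0.136
grip_force: 35.0
0.89 xmax [67.46498255 68.01656573] y [-30.07839765  30.89082572] z 16.063960828727488 plane [ 4.00000e-04 -1.10000e-03  1.59242e+01]
edge slopes -0.014616277410879992 -0.016415841468014215 mid 0.3772636981931867
t 28.9 p [ 0.5926 -0.2822  0.1567] rv [-2.090e+00 -2.343e+00  1.000e-03] f [ 0.1  0.3 -1.5] w 0.133 gf 34.993926202878356
call 0 slide [ 0.608 -0.041 -0.027] ang z 0.304 rows 4
call 1 slide [ 0.594 -0.137 -0.027] ang z 0.304 rows 4
tool z [-2.1e-03  6.0e-04 -1.0e+00] yaw now 6.52 turn -18.22 q7 0.3
```

```bash

python3 -m inch '[{"slide":[0.14,-0.01,-0.02],"angular":[0,0,0.06],"claw":-0.95},{"slide":[0.3,-0.02,-0.027],"angular":[0,0,0.15],"claw":-0.95},{"slide":[0.46,-0.03,-0.027],"angular":[0,0,0.25],"claw":-0.95},{"slide":[0.56,-0.038,-0.027],"angular":[0,0,0.3],"claw":-0.95},{"slide":[0.608,-0.041,-0.027],"angular":[0,0,0.304],"claw":-0.95},{"slide":[0.608,-0.041,-0.027],"angular":[0,0,0.304],"claw":-0.95}]'
python3 -m inch '[{"slide":[0.14,-0.03,-0.02],"angular":[0,0,0.06],"claw":-0.95},{"slide":[0.3,-0.07,-0.027],"angular":[0,0,0.15],"claw":-0.95},{"slide":[0.45,-0.1,-0.027],"angular":[0,0,0.25],"claw":-0.95},{"slide":[0.55,-0.127,-0.027],"angular":[0,0,0.3],"claw":-0.95},{"slide":[0.586,-0.137,-0.027],"angular":[0,0,0.304],"claw":-0.95},{"slide":[0.586,-0.137,-0.027],"angular":[0,0,0.304],"claw":-0.95},{"slide":[0.586,-0.137,-0.027],"angular":[0,0,0.304],"claw":-0.95},{"slide":[0.586,-0.137,-0.027],"angular":[0,0,0.304],"claw":-0.95}]'
python3 lidchk.py
python3 - <<'E'
from h import *
plan([.5375,.0155,.08],-11.2)
E
```

```text
time: 29.5
position: [0.5651, -0.1307, 0.1636]
tool_rot: [-2.266, -2.173, 0.002]
ft_force: [0.3, -0.6, -0.9]
grip_width: 0.138
grip_force: 35.0
time: 30.3
position: [0.5389, 0.0127, 0.1715]
tool_rot: [2.44, 1.979, -0.001]
ft_force: [-0.0, 0.0, -0.4]
grip_width: 0.135
grip_force: 35.0
0.69 xmax [67.59841127 68.16251672] y [-30.18261753  30.78294991] z 16.009392365540094 plane [ 3.0000e-04 -8.0000e-04  1.5866e+01]
edge slopes -0.01362758717759763 -0.006478135111030325 mid 0.32931752033015305
t 30.4 p [0.5388 0.0136 0.1715] rv [-2.439 -1.98   0.   ] f [ 0.   0.4 -0.8] w 0.133 gf 34.99395799823105
call 0 slide [ 0.006 -0.006  0.366] ang z -0.022 rows 2
tool z [-3.e-04 -1.e-04 -1.e+00] yaw now -11.86 turn 0.66 q7 -0.41
```

```bash

python3 -m inch '[{"slide":[0.006,-0.005,0.1],"angular":[0,0,-0.02],"claw":-0.95},{"slide":[0.006,-0.005,0.22],"angular":[0,0,-0.02],"claw":-0.95},{"slide":[0.006,-0.005,0.32],"angular":[0,0,-0.02],"claw":-0.95},{"slide":[0.006,-0.005,0.38],"angular":[0,0,-0.02],"claw":-0.95},{"slide":[0.006,-0.005,0.41],"angular":[0,0,-0.02],"claw":-0.95},{"slide":[0.006,-0.005,0.42],"angular":[0,0,-0.02],"claw":-0.95},{"slide":[0.006,-0.005,0.42],"angular":[0,0,-0.02],"claw":-0.95},{"slide":[0.006,-0.005,0.42],"angular":[0,0,-0.02],"claw":-0.95}]'
python3 - <<'E'
from h import *
plan([.5375,.0155,.0588],-11.2)
E
```

```text
time: 31.2
position: [0.5384, 0.0172, 0.0679]
tool_rot: [2.425, 1.995, 0.002]
ft_force: [0.6, 0.8, -1.3]
grip_width: 0.131
grip_force: 35.0
t 31.2 p [0.5384 0.0172 0.0679] rv [2.425e+00 1.995e+00 2.000e-03] f [ 0.6  0.8 -1.3] w 0.131 gf 34.994012704119086
call 0 slide [-0.008 -0.002  0.036] ang z 0.003 rows 1
tool z [ 1.9e-03 -3.0e-04 -1.0e+00] yaw now -11.12 turn -0.08 q7 -0.49
```

```bash

python3 -m inch '[{"slide":[-0.006,-0.002,0.01],"angular":[0,0,0],"claw":-0.95},{"slide":[-0.006,-0.002,0.02],"angular":[0,0,0],"claw":-0.95},{"slide":[-0.006,-0.002,0.028],"angular":[0,0,0],"claw":-0.95},{"slide":[-0.006,-0.002,0.033],"angular":[0,0,0],"claw":-0.95},{"slide":[-0.006,-0.002,0.033],"angular":[0,0,0],"claw":-0.95}]'
python3 -m inch '[{"slide":[0,0,0.002],"angular":[0,0,0],"claw":-0.95},{"slide":[0,0,0.002],"angular":[0,0,0],"claw":-0.95}]'
```

```text
time: 31.7
position: [0.5367, 0.0157, 0.0588]
tool_rot: [2.426, 1.996, -0.001]
ft_force: [-1.5, -0.3, 2.6]
grip_width: 0.129
grip_force: 35.0
time: 31.9
position: [0.5367, 0.0157, 0.0588]
tool_rot: [2.426, 1.996, -0.001]
ft_force: [-2.8, -0.6, 6.4]
grip_width: 0.138
grip_force: 35.0
```

```bash

python3 -m inch '[{"slide":[0,0,0],"angular":[0,0,0],"claw":-0.95},{"slide":[0,0,-0.002],"angular":[0,0,0],"claw":-0.2},{"slide":[0,0,-0.002],"angular":[0,0,0],"claw":-0.2},{"slide":[0,0,-0.002],"angular":[0,0,0],"claw":-0.2},{"slide":[0,0,-0.1],"angular":[0,0,0],"claw":-0.2},{"slide":[0,0,-0.25],"angular":[0,0,0],"claw":-0.2},{"slide":[0,0,-0.45],"angular":[0,0,0],"claw":-1},{"slide":[0,0,-0.5],"angular":[0,0,0],"claw":-1},{"slide":[0,0,-0.5],"angular":[0,0,0],"claw":-1},{"slide":[0,0,-0.5],"angular":[0,0,0],"claw":-1}]'
python3 - <<'E'
from h import *
im=snap("wrist");save(im,"w6")
P,uv=cloud(im,np.ones((400,640),bool))
k=(P[:,2]>.063)&(P[:,2]<.075)&(P[:,1]>.08)&(abs(P[:,0]-.56)<.03)
Q=P[k];c,sz,an=cv2.minAreaRect((Q[:,:2]*1000).astype(np.float32));print("tab l",len(Q),np.round(c,1),np.round(sz,1),round(an,2))
im=snap("scene")
for x in ctrl.outline_of("lid","scene")[:2]:
    P,uv=cloud(im,x["mask"]);k=(P[:,2]>.038)&(P[:,2]<.05);Q=at_z(im,uv[k],.044)[:,:2]
    if k.sum()>50:c,sz,a=cv2.minAreaRect((Q*1000).astype(np.float32));print("lid",np.round(c,1),np.round(sz,1),round(a,2),np.median(P[k,2]).round(4))
u=np.array([.203,.979]);t=np.array([.5375,.0155])+.133*u
plan([*t,.16],-11.7)
E
```

```text
time: 32.9
position: [0.536, 0.0155, 0.1818]
tool_rot: [-2.426, -1.995, 0.002]
ft_force: [-0.1, -0.1, -1.1]
grip_width: 0.122
grip_force: 0.0
tab l 385 [559.4 117.1] [11.9 20.2] 79.28
t 33.05 p [0.5355 0.0157 0.181 ] rv [-2.424 -1.994  0.004] f [ 0.1 -0.2 -0.6] w 0.032 gf 0.0
call 0 slide [0.533 0.014 0.084] ang z 0.02 rows 3
tool z [-3.5e-03  5.0e-04 -1.0e+00] yaw now -11.11 turn -0.59 q7 -0.39
```

View pics/w6.png

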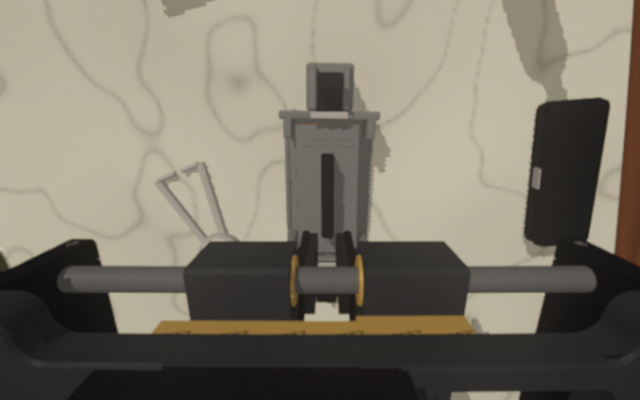

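```bash

python3 -m inch '[{"slide":[0.2,0.005,0],"angular":[0,0,0.02],"claw":-1},{"slide":[0.4,0.01,0],"angular":[0,0,0.02],"claw":-1},{"slide":[0.533,0.014,0],"angular":[0,0,0.02],"claw":-1},{"slide":[0.533,0.014,0.1],"angular":[0,0,0.02],"claw":-1},{"slide":[0.533,0.014,0.25],"angular":[0,0,0.02],"claw":-1},{"slide":[0.533,0.014,0.36],"angular":[0,0,0.02],"claw":-1},{"slide":[0.533,0.014,0.42],"angular":[0,0,0.02],"claw":-1},{"slide":[0.533,0.014,0.43],"angular":[0,0,0.02],"claw":-1},{"slide":[0.533,0.014,0.43],"angular":[0,0,0.02],"claw":-1},{"slide":[0.533,0.014,0.43],"angular":[0,0,0.02],"claw":-1}]'
python3 - <<'E'
from h import *
u=np.array([.203,.979])
for c in(.133,.118,.103): plan([*(np.array([.538,.0155])+c*u),.0705],-11.7)
E
```

```text
time: 34.05
position: [0.5668, 0.1463, 0.0769]
tool_rot: [2.436, 1.982, 0.003]
ft_force: [-0.8, 0.1, 1.0]
grip_width: 0.006
grip_force: 0.0
t 34.05 p [0.5668 0.1463 0.0769] rv [2.436 1.982 0.003] f [-0.8  0.1  1. ] w 0.006 gf 0.0
call 0 slide [-0.004 -0.007  0.026] ang z -0.001 rows 1
tool z [ 2.2e-03  5.0e-04 -1.0e+00] yaw now -11.72 turn 0.02 q7 -0.77
t 34.05 p [0.5668 0.1463 0.0769] rv [2.436 1.982 0.003] f [-0.8  0.1  1. ] w 0.006 gf 0.0
call 0 slide [-0.064 -0.007  0.026] ang z -0.001 rows 1
tool z [ 2.2e-03  5.0e-04 -1.0e+00] yaw now -11.72 turn 0.02 q7 -0.77
t 34.05 p [0.5668 0.1463 0.0769] rv [2.436 1.982 0.003] f [-0.8  0.1  1. ] w 0.006 gf 0.0
call 0 slide [-0.124 -0.007  0.026] ang z -0.001 rows 1
tool z [ 2.2e-03  5.0e-04 -1.0e+00] yaw now -11.72 turn 0.02 q7 -0.77
```

```bash

python3 -m inch '[{"slide":[-0.004,-0.004,0.022],"angular":[0,0,0],"claw":-1},{"slide":[-0.02,-0.004,0.022],"angular":[0,0,0],"claw":-1},{"slide":[-0.04,-0.004,0.022],"angular":[0,0,0],"claw":-1},{"slide":[-0.06,-0.004,0.022],"angular":[0,0,0],"claw":-1},{"slide":[-0.075,-0.004,0.022],"angular":[0,0,0],"claw":-1},{"slide":[-0.09,-0.004,0.022],"angular":[0,0,0],"claw":-1},{"slide":[-0.105,-0.004,0.022],"angular":[0,0,0],"claw":-1},{"slide":[-0.11,-0.004,0.022],"angular":[0,0,0],"claw":-1},{"slide":[-0.11,-0.004,0.022],"angular":[0,0,0],"claw":-1}]'
python3 -m inch '[{"slide":[-0.007,0,0],"angular":[0,0,0],"claw":-1},{"slide":[-0.007,0,0],"angular":[0,0,0],"claw":-1}]'
```

```text
time: 34.95
position: [0.5594, 0.1188, 0.0701]
tool_rot: [2.436, 1.983, -0.0]
ft_force: [0.4, 0.3, -0.1]
grip_width: 0.009
grip_force: 0.5
time: 35.15
position: [0.5592, 0.1182, 0.0702]
tool_rot: [-2.436, -1.984, -0.002]
ft_force: [0.3, 2.5, -0.6]
grip_width: 0.002
grip_force: 1.8
```

```bash

for i in 1; do python3 -m inch '[{"slide":[-0.006,0,0],"angular":[0,0,0],"claw":-1},{"slide":[-0.006,0,0],"angular":[0,0,0],"claw":-1}]'; python3 -m inch '[{"slide":[-0.006,0,0],"angular":[0,0,0],"claw":-1},{"slide":[-0.006,0,0],"angular":[0,0,0],"claw":-1}]'; done
```

```text
time: 35.35
position: [0.5591, 0.1181, 0.0703]
tool_rot: [-2.434, -1.984, -0.005]
ft_force: [1.3, 6.5, -1.2]
grip_width: 0.004
grip_force: 3.2
time: 35.55
position: [0.5591, 0.118, 0.0704]
tool_rot: [-2.433, -1.984, -0.008]
ft_force: [2.4, 7.6, -2.3]
grip_width: 0.007
grip_force: 4.4
```

```bash

python3 -m inch '[{"slide":[0.06,0,0],"angular":[0,0,0],"claw":-1},{"slide":[0.1,0,0],"angular":[0,0,0],"claw":-1},{"slide":[0.1,0,-0.2],"angular":[0,0,0],"claw":-1},{"slide":[0,0,-0.38],"angular":[0,0,0],"claw":-1},{"slide":[-0.2,0,-0.4],"angular":[0,0,0],"claw":-1},{"slide":[-0.4,0,-0.4],"angular":[0,0,0],"claw":-1},{"slide":[-0.5,0,-0.4],"angular":[0,0,0],"claw":-1},{"slide":[-0.5,0,-0.4],"angular":[0,0,0],"claw":-1},{"slide":[-0.5,0,-0.4],"angular":[0,0,0],"claw":-1}]'
cat > tabs.py <<'E'
from h import *
s=st();c0=np.array([.5375,.0155]);u=np.array([.203,.979])
for cam in("wrist","top","scene"):
    im=snap(cam);P,uv=cloud(im,np.ones((400,640),bool))
    y=(P[:,:2]-c0)@u;x=(P[:,:2]-c0)@np.array([.979,-.203])
    for sg in(1,-1):
        k=(P[:,2]>.065)&(P[:,2]<.075)&(y*sg>.07)&(y*sg<.13)&(abs(x)<.02)
        if k.sum()>8: print(cam,sg,k.sum(),"y range",np.percentile(y[k],[2,50,98]).round(4),"x",np.percentile(x[k],[2,98]).round(3))
E
python3 tabs.py; python3 - <<'E'
from h import *
u=np.array([.203,.979]);plan([*(np.array([.538,.0155])-.137*u),.16],-11.7)
E
```

```text
time: 36.45
position: [0.5327, -0.0082, 0.17]
tool_rot: [-2.438, -1.981, 0.001]
ft_force: [-0.1, 0.2, -1.0]
grip_width: 0.002
grip_force: 0.0
t 36.45 p [ 0.5327 -0.0082  0.17  ] rv [-2.438e+00 -1.981e+00  1.000e-03] f [-0.1  0.2 -1. ] w 0.002 gf 0.0
wrist 1 408 y range [0.0829 0.0885 0.094 ] x [-0.009  0.01 ]
top 1 29 y range [0.0834 0.0892 0.0944] x [-0.009  0.01 ]
scene -1 50 y range [-0.1119 -0.1067 -0.1004] x [-0.01  0.01]
t 36.6 p [ 0.533 -0.006  0.17 ] rv [-2.433 -1.986 -0.   ] f [-0.2 -0.   0.1] w 0.005 gf 0.0
call 0 slide [-0.46   0.001  0.04 ] ang z 0.005 rows 3
tool z [-3.e-04  5.e-04 -1.e+00] yaw now -11.54 turn -0.16 q7 -0.36
```

```bash
cat > tabs2.py <<'E'
from h import *
c0=np.array([.5375,.0155]);u=np.array([.203,.979])
im=snap("wrist");P,uv=cloud(im,np.ones((400,640),bool))
y=(P[:,:2]-c0)@u;x=(P[:,:2]-c0)@np.array([.979,-.203])
for sg in(1,-1):
    k=(P[:,2]>.064)&(P[:,2]<.075)&(y*sg>.07)&(y*sg<.13)&(abs(x)<.02)
    # end wall + housings: top of posts 45.5 at |x|>25 ; end-wall outer face y=80
    w=(P[:,2]>.04)&(P[:,2]<.05)&(y*sg>.05)&(y*sg<.1)&(abs(x)>.026)&(abs(x)<.034)
    h=(P[:,2]>.03)&(P[:,2]<.06)&(y*sg>.1)&(y*sg<.14)&(abs(x)<.022)
    for n,m in(("tab",k),("wall",w),("housing",h)):
        if m.sum()>8: print(sg,n,m.sum(),np.percentile(y[m],[1,50,99]).round(4),np.median(P[m,2]).round(4))
save(im,"w7",(260,20,400,220),4)
E
python3 tabs2.py;python3 tabs2.py;st=1;python3 -c "from h import *;st()"
```

```text
1 tab 429 [0.0826 0.0881 0.0942] 0.069
1 wall 415 [0.0501 0.0659 0.0811] 0.0432
1 housing 1444 [0.1002 0.1112 0.1225] 0.0445
-1 wall 135 [-0.0652 -0.0575 -0.0502] 0.0425
1 tab 428 [0.0827 0.0882 0.0942] 0.069
1 wall 416 [0.0501 0.0657 0.0811] 0.0432
1 housing 1444 [0.1002 0.1112 0.1224] 0.0445
-1 wall 136 [-0.0649 -0.0574 -0.0502] 0.0426
t 36.7 p [ 0.533  -0.0062  0.17  ] rv [-2.433 -1.986 -0.   ] f [-0.4 -0.2 -0.4] w 0.002 gf 0.0
```

View pics/w7.png

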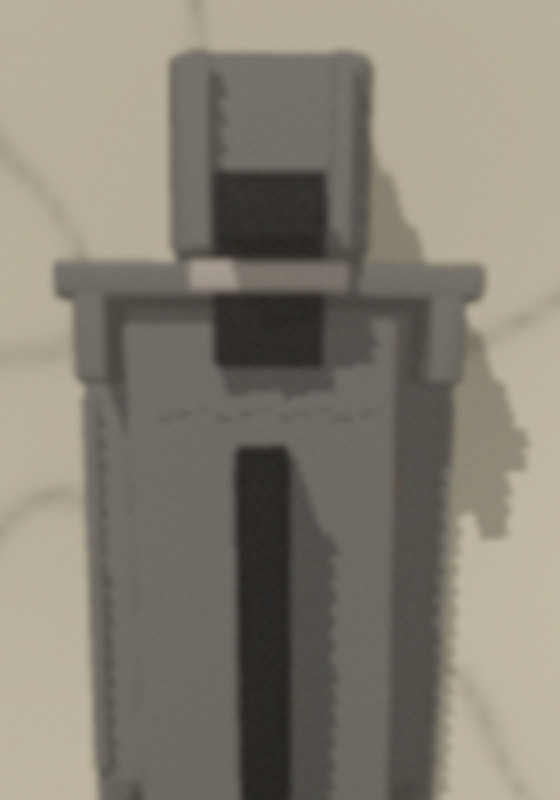

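latch_l is home: the tab is at y≈87.5 mm after correcting against the wall and housing edges. The black bolt lies over the lid's end. On to latch_r.

```bash

python3 -m inch '[{"slide":[-0.2,0,0],"angular":[0,0,0],"claw":-1},{"slide":[-0.4,0,0],"angular":[0,0,0],"claw":-1},{"slide":[-0.46,0,0.05],"angular":[0,0,0],"claw":-1},{"slide":[-0.46,0,0.2],"angular":[0,0,0],"claw":-1},{"slide":[-0.46,0,0.3],"angular":[0,0,0],"claw":-1},{"slide":[-0.46,0,0.37],"angular":[0,0,0],"claw":-1},{"slide":[-0.46,0,0.39],"angular":[0,0,0],"claw":-1},{"slide":[-0.46,0,0.39],"angular":[0,0,0],"claw":-1},{"slide":[-0.46,0,0.39],"angular":[0,0,0],"claw":-1}]'
python3 - <<'E'
from h import *
u=np.array([.203,.979])
plan([*(np.array([.538,.0155])-.105*u),.0705],-11.7)
E
```

```text
time: 37.6
position: [0.5105, -0.12, 0.0734]
tool_rot: [2.435, 1.984, 0.001]
ft_force: [0.3, -0.3, 1.1]
grip_width: 0.008
grip_force: 0.0
t 37.6 p [ 0.5105 -0.12    0.0734] rv [2.435e+00 1.984e+00 1.000e-03] f [ 0.3 -0.3  1.1] w 0.008 gf 0.0
call 0 slide [ 0.133 -0.002  0.012] ang z 0.001 rows 1
tool z [ 1.3e-03 -2.0e-04 -1.0e+00] yaw now -11.66 turn -0.04 q7 -0.2
```

```bash

python3 -m inch '[{"slide":[0.005,0,0.008],"angular":[0,0,0],"claw":-1},{"slide":[0.025,0,0.008],"angular":[0,0,0],"claw":-1},{"slide":[0.045,0,0.008],"angular":[0,0,0],"claw":-1},{"slide":[0.065,0,0.008],"angular":[0,0,0],"claw":-1},{"slide":[0.085,0,0.008],"angular":[0,0,0],"claw":-1},{"slide":[0.1,0,0.008],"angular":[0,0,0],"claw":-1},{"slide":[0.115,0,0.008],"angular":[0,0,0],"claw":-1},{"slide":[0.122,0,0.008],"angular":[0,0,0],"claw":-1},{"slide":[0.122,0,0.008],"angular":[0,0,0],"claw":-1}]'
python3 -m inch '[{"slide":[0.008,0,0],"angular":[0,0,0],"claw":-1},{"slide":[0.008,0,0],"angular":[0,0,0],"claw":-1}]'
python3 -m inch '[{"slide":[0.008,0,0],"angular":[0,0,0],"claw":-1},{"slide":[0.008,0,0],"angular":[0,0,0],"claw":-1}]'
```

```text
time: 38.5
position: [0.516, -0.0902, 0.0706]
tool_rot: [2.436, 1.983, 0.001]
ft_force: [0.2, -0.9, 0.1]
grip_width: 0.007
grip_force: 0.4
time: 38.7
position: [0.5163, -0.0886, 0.0705]
tool_rot: [2.436, 1.983, 0.0]
ft_force: [0.2, -1.4, 1.7]
grip_width: 0.001
grip_force: 0.7
time: 38.9
position: [0.5167, -0.0866, 0.0705]
tool_rot: [2.436, 1.983, 0.0]
ft_force: [0.4, -1.5, 0.9]
grip_width: 0.006
grip_force: 0.7
```

```bash

python3 -m inch '[{"slide":[0.008,0,0],"angular":[0,0,0],"claw":-1},{"slide":[0.008,0,0],"angular":[0,0,0],"claw":-1}]'
python3 -m inch '[{"slide":[0.008,0,0],"angular":[0,0,0],"claw":-1},{"slide":[0.008,0,0],"angular":[0,0,0],"claw":-1}]'

```

```text
time: 39.1
position: [0.5167, -0.0864, 0.0705]
tool_rot: [2.436, 1.981, -0.003]
ft_force: [-1.0, -4.9, 1.2]
grip_width: 0.006
grip_force: 2.6
time: 39.3
position: [0.5168, -0.0863, 0.0706]
tool_rot: [2.436, 1.979, -0.006]
ft_force: [-0.9, -8.4, 3.0]
grip_width: 0.007
grip_force: 4.3
```

Hard stop reached. I'll back off, rise clear and verify.

```bash

python3 -m inch '[{"slide":[-0.06,0,0],"angular":[0,0,0],"claw":-1},{"slide":[-0.12,0,-0.05],"angular":[0,0,0],"claw":-1},{"slide":[-0.2,0,-0.25],"angular":[0,0,0],"claw":-1},{"slide":[-0.3,0,-0.4],"angular":[0,0,0],"claw":-1},{"slide":[-0.3,0,-0.4],"angular":[0,0,0],"claw":-1},{"slide":[-0.3,0,-0.4],"angular":[0,0,0],"claw":-1},{"slide":[-0.3,0,-0.4],"angular":[0,0,0],"claw":-1}]'
sed -i 's/(260,20,400,220),4/None,1/;s/"w7"/"w8"/' tabs2.py; python3 tabs2.py; python3 tabs.py
python3 - <<'E'
from h import *
im=snap("top")
for q in("cleaner","spec_case","gauge"):
    r=ctrl.outline_of(q,"top")[0];P,_=cloud(im,r["mask"]);print(q,np.round(r["bbox"]),np.median(P,0).round(3))
im=snap("wrist")
P,uv=cloud(im,np.ones((400,640),bool));d=P[:,:2]-[.5375,.0155];y=d@[.203,.979];x=d@[.979,-.203]
k=(abs(x)<.028)&(abs(x)>.015)&(abs(y)<.055)&(P[:,2]>.03)&(P[:,2]<.055)
A=np.c_[x[k],y[k],np.ones(k.sum())];print("lid plane",np.linalg.lstsq(A,P[k,2],rcond=None)[0].round(4),k.sum())
E
```

```text
time: 40.0
position: [0.5015, -0.1547, 0.1693]
tool_rot: [-2.433, -1.983, 0.001]
ft_force: [-0.6, 0.3, -1.4]
grip_width: 0.008
grip_force: 0.0
-1 tab 378 [-0.0918 -0.0864 -0.0809] 0.0691
-1 wall 406 [-0.0786 -0.0637 -0.0505] 0.0431
-1 housing 1079 [-0.1206 -0.1105 -0.1008] 0.0444
t 40.05 p [ 0.5014 -0.1545  0.169 ] rv [-2.432e+00 -1.984e+00  1.000e-03] f [ 0.1  0.1 -0.6] w 0.005 gf 0.0
wrist -1 379 y range [-0.0917 -0.0863 -0.0808] x [-0.01   0.009]
top 1 27 y range [0.083  0.0886 0.0945] x [-0.009  0.01 ]
top -1 32 y range [-0.0919 -0.0858 -0.0798] x [-0.01   0.009]
scene 1 40 y range [0.0806 0.0866 0.0925] x [-0.01   0.011]
cleaner [278. 134.  21.  26.] [0.749 0.194 0.098]
spec_case [350. 129.  53.  24.] [ 0.79  -0.019  0.035]
gauge [350. 266.  48.  29.] [ 0.393 -0.029  0.011]
lid plane [-0.0008 -0.0137  0.0426] 1990
```

View pics/w8.png

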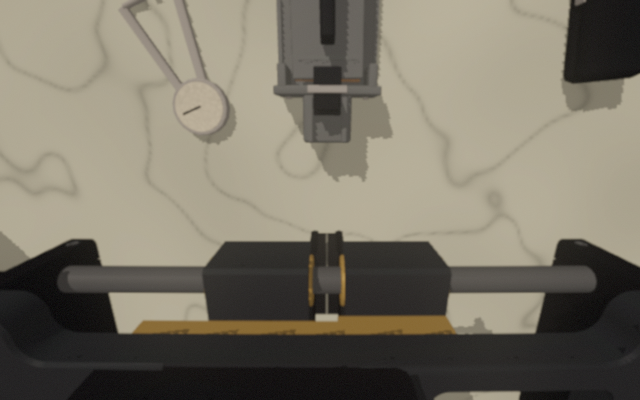

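Both tabs are at 87.5–88 mm once corrected against the walls, the lid is flat and the bystanders haven't moved. Handing in.

```bash
python3 -c "
from bench import ctrl
print(ctrl.close_job())"
```

```text
the job is handed in; nothing more can be done
None
```

The case is packed and handed in at about 40 s of the 72 s: sheet, both new blanks and lid are stacked, and both latches measured fully home; the judge returned no verdict.

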